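# Hang rinsed bottles on the turntable drainer and turn them to the blower

### The job

Turn the drainer's turntable clockwise by its red handle until it clicks into the loading detent, with the yellow arrow at the green block. Then put every rinsed bottle upside down on a peg of its own, the neck slid fully down over the peg, and let go. When all are on, turn the table a quarter turn back into the drying detent so that the arrow points at the blower, leaving all bottles seated and the jug and boxes where they are.

Things in the scene. Friction and masses are not known exactly. Their poses are not given: they have to be found in the camera images.
- bottle0: Empty off-white plastic juice bottle, about 90 g, lying on a flat side. From the bottom: square body 50 x 50 mm, 90 long; square shoulder 42 mm, 10 long; orange round neck 32 mm in diameter, 30 long, with a 42 mm lip, bore 24 mm; 130 overall. Origin on its long axis 45 mm from the bottom, 25 mm above the table while lying. x axis: bottom to mouth. 2 or 3 present; absent: None.
- bottle0_mouth (a point): Centre of the mouth rim of bottle0, 85 mm from its origin along its x axis.
- bottle1: Another bottle exactly like bottle0, same origin and axes; it may be absent (None).
- bottle1_mouth (a point): Centre of the mouth rim of bottle1, 85 mm from its origin along its x axis.
- bottle2: Another bottle exactly like bottle0, same origin and axes; it may be absent (None).
- bottle2_mouth (a point): Centre of the mouth rim of bottle2, 85 mm from its origin along its x axis.
- peg0 (a point): Foot of an outer one of three white drying pegs in a straight row, 90 mm apart, on the turntable's top face (45 mm above the table), in a blue ring. Each is upright, 16 mm in diameter, 70 mm tall, the top 15 mm tapered to 6 mm. A seated bottle stands on its rim round the foot, its bottom 175 mm above the table. The point's x axis is level, square to the row, pointing away from the red handle.
- peg1 (a point): Foot of the middle peg; otherwise as peg0.
- peg2 (a point): Foot of the other outer peg; otherwise as peg0.
- turntable (a joint): Angle (rad) of the round aluminium plate, 270 mm in diameter; grows clockwise seen from above. 0: drying detent, yellow arrow points at the blower. 1.571: loading detent, arrow at the green block. Stops at -0.2 and 1.77. At each detent a sprung roller at the rim pulls the plate in from within 0.1 rad; leaving takes 1 to 4 N at the handle. Elsewhere it turns lightly and stays put.
- handle (a point): Point on the axis of the red upright round handle, 22 mm in diameter, 90 mm tall, fixed on the plate 100 mm from the turning axis, on the far side of it from the pegs. The point is 120 mm above the table, 15 mm below the handle's top.
- stand_axis (a point): Turning axis at the plate's top face (45 mm above the table), fixed for the run. The stand's steel foot is 240 x 240 mm. This point's x axis points level at the green block (22 mm square, top 38 mm above the table, 166 mm from the axis), its y axis at the low grey blower box (260 x 100 mm, 120 mm tall, its face 205 mm from the axis).
- arrow (a point): Outer tip of the yellow bar (the arrow) painted on the turntable's rim, 130 mm from the axis, on the pegs' side, in line with the middle peg.
- jug: Bystander: white measuring jug, 90 mm across, 120 mm tall, with handle; origin under its centre. Leave it alone.
- boxa: Bystander: open yellow plastic box 90 x 65 x 45 mm, origin under its centre. Leave it alone.
- boxb: Bystander: open clear plastic box 90 x 65 x 45 mm, origin under its centre. Leave it alone.
Mind the look-alikes: they are no part of the job. What is shaped like the bottle1 but black, blue or turquoise is not meant.

How it is judged:
On the way, in this order (a step that is already met when the one before it is completed fails the run):
1. the turntable rests in the loading detent, before any bottle is put on (value of joint turntable between 1.501 and 1.641 rad and velocity of joint turntable between -0.05 and 0.05 rad/s and not ((horizontal distance between bottle0_mouth and peg0 below 0.012 m and distance between bottle0_mouth and peg0 below 0.016 m and angle between bottle0's own x axis and vertical above 2.97 rad) or (horizontal distance between bottle0_mouth and peg1 below 0.012 m and distance between bottle0_mouth and peg1 below 0.016 m and angle between bottle0's own x axis and vertical above 2.97 rad) or (horizontal distance between bottle0_mouth and peg2 below 0.012 m and distance between bottle0_mouth and peg2 below 0.016 m and angle between bottle0's own x axis and vertical above 2.97 rad)) and not ((horizontal distance between bottle1_mouth and peg0 below 0.012 m and distance between bottle1_mouth and peg0 below 0.016 m and angle between bottle1's own x axis and vertical above 2.97 rad) or (horizontal distance between bottle1_mouth and peg1 below 0.012 m and distance between bottle1_mouth and peg1 below 0.016 m and angle between bottle1's own x axis and vertical above 2.97 rad) or (horizontal distance between bottle1_mouth and peg2 below 0.012 m and distance between bottle1_mouth and peg2 below 0.016 m and angle between bottle1's own x axis and vertical above 2.97 rad)) and not ((horizontal distance between bottle2_mouth and peg0 below 0.012 m and distance between bottle2_mouth and peg0 below 0.016 m and angle between bottle2's own x axis and vertical above 2.97 rad) or (horizontal distance between bottle2_mouth and peg1 below 0.012 m and distance between bottle2_mouth and peg1 below 0.016 m and angle between bottle2's own x axis and vertical above 2.97 rad) or (horizontal distance between bottle2_mouth and peg2 below 0.012 m and distance between bottle2_mouth and peg2 below 0.016 m and angle between bottle2's own x axis and vertical above 2.97 rad))), for 0.2 s.
2. every bottle is inverted on a peg, released, with the turntable still in the loading detent (value of joint turntable between 1.501 and 1.641 rad and ((horizontal distance between bottle0_mouth and peg0 below 0.012 m and distance between bottle0_mouth and peg0 below 0.016 m and angle between bottle0's own x axis and vertical above 2.97 rad) or (horizontal distance between bottle0_mouth and peg1 below 0.012 m and distance between bottle0_mouth and peg1 below 0.016 m and angle between bottle0's own x axis and vertical above 2.97 rad) or (horizontal distance between bottle0_mouth and peg2 below 0.012 m and distance between bottle0_mouth and peg2 below 0.016 m and angle between bottle0's own x axis and vertical above 2.97 rad)) and ((horizontal distance between bottle1_mouth and peg0 below 0.012 m and distance between bottle1_mouth and peg0 below 0.016 m and angle between bottle1's own x axis and vertical above 2.97 rad) or (horizontal distance between bottle1_mouth and peg1 below 0.012 m and distance between bottle1_mouth and peg1 below 0.016 m and angle between bottle1's own x axis and vertical above 2.97 rad) or (horizontal distance between bottle1_mouth and peg2 below 0.012 m and distance between bottle1_mouth and peg2 below 0.016 m and angle between bottle1's own x axis and vertical above 2.97 rad)) and ((horizontal distance between bottle2_mouth and peg0 below 0.012 m and distance between bottle2_mouth and peg0 below 0.016 m and angle between bottle2's own x axis and vertical above 2.97 rad) or (horizontal distance between bottle2_mouth and peg1 below 0.012 m and distance between bottle2_mouth and peg1 below 0.016 m and angle between bottle2's own x axis and vertical above 2.97 rad) or (horizontal distance between bottle2_mouth and peg2 below 0.012 m and distance between bottle2_mouth and peg2 below 0.016 m and angle between bottle2's own x axis and vertical above 2.97 rad)) and contact force between the fingers and bottle0 below 0.3 N and contact force between the fingers and bottle1 below 0.3 N and contact force between the fingers and bottle2 below 0.3 N), for 0.2 s.
At the end, for the whole second after the job is handed in: The turntable is in the drying detent (within 0.07 rad of 0) and every bottle present stands neck down on a peg, mouth within 12 mm of the peg's axis and 16 mm of its foot, within 10 degrees of upright, released and at rest (value of joint turntable between -0.07 and 0.07 rad and ((horizontal distance between bottle0_mouth and peg0 below 0.012 m and distance between bottle0_mouth and peg0 below 0.016 m and angle between bottle0's own x axis and vertical above 2.97 rad) or (horizontal distance between bottle0_mouth and peg1 below 0.012 m and distance between bottle0_mouth and peg1 below 0.016 m and angle between bottle0's own x axis and vertical above 2.97 rad) or (horizontal distance between bottle0_mouth and peg2 below 0.012 m and distance between bottle0_mouth and peg2 below 0.016 m and angle between bottle0's own x axis and vertical above 2.97 rad)) and ((horizontal distance between bottle1_mouth and peg0 below 0.012 m and distance between bottle1_mouth and peg0 below 0.016 m and angle between bottle1's own x axis and vertical above 2.97 rad) or (horizontal distance between bottle1_mouth and peg1 below 0.012 m and distance between bottle1_mouth and peg1 below 0.016 m and angle between bottle1's own x axis and vertical above 2.97 rad) or (horizontal distance between bottle1_mouth and peg2 below 0.012 m and distance between bottle1_mouth and peg2 below 0.016 m and angle between bottle1's own x axis and vertical above 2.97 rad)) and ((horizontal distance between bottle2_mouth and peg0 below 0.012 m and distance between bottle2_mouth and peg0 below 0.016 m and angle between bottle2's own x axis and vertical above 2.97 rad) or (horizontal distance between bottle2_mouth and peg1 below 0.012 m and distance between bottle2_mouth and peg1 below 0.016 m and angle between bottle2's own x axis and vertical above 2.97 rad) or (horizontal distance between bottle2_mouth and peg2 below 0.012 m and distance between bottle2_mouth and peg2 below 0.016 m and angle between bottle2's own x axis and vertical above 2.97 rad)) and contact force between the fingers and bottle0 below 0.3 N and contact force between the fingers and bottle1 below 0.3 N and contact force between the fingers and bottle2 below 0.3 N and linear speed of each of bottle0, bottle1, bottle2 below 0.03 m/s); the robot touches nothing.
It fails at once if the jug or a box is moved more than 30 mm (distance of any of jug, boxa, boxb from where it was at the start of the episode above 0.03 m).
It fails at once if a bottle falls off the table (height (world z) of any of bottle0, bottle1, bottle2 below -0.1 m).
Of bottle0, bottle1, bottle2 only 2 to 3 are there at a start; the rules pass over those that are not, and their reading is None.
At some moment in a run one of bottle0, bottle1, bottle2 may be knocked a few centimetres aside while the robot is not near it.
It also fails if it takes over 208 s, if anything falls off the work surface, if the arm or the gripper's body presses on something with over 40 N, if the wrist force passes 120 N, or if a joint passes its speed limit or range.

### The arm

A 6-joint arm with a two-finger parallel gripper is mounted at the origin on the work surface. World frame = base frame: x ahead of the robot, y to its left, z up, the work surface at z = 0. Lengths are in m, angles in rad, forces in N, time in s.
With the tool pointing down it reaches from about 0.325 to 0.9 m from the base axis. Payload 6.1 kg.
Tool frame: the origin (TCP) lies at the very end of the fingers, on their centre line; the grasp point (between the pads) lies 19 mm behind it; z points along the fingers, y is the line along which they close (so a half turn about z gives the same grasp; the last joint's range is limited). The gripper opens to 87 mm and grips with 3 to 60 N. Pads are 19 mm wide; open, the fingers measure 117 mm over their backs; the gripper's body (75 mm by 190 mm) begins 51 mm behind the grasp point.
Start: joints at [1.108, 0.22, 1.526, -0, 1.395, -0.126], TCP at [0.207, 0.59, 0.223] pointing down, gripper open.
Joint ranges: [-2.98, 2.98], [-0.91, 2.08], [0.09, 2.57], [-1.24, 4.39], [0.2, 2.65], [-2.68, 2.68]. Speed limits (rad/s): [2.57, 2.57, 3.01, 3.14, 3.14, 3.14].

### API

Orientations are given as a 3x3 rotation matrix whose columns are the frame's x, y, z axes.
In Python, from cell import read_state, grab_frame, camera_info, finish_job gives the robot as it stands.
- The arm moves only by the shell command python3 -m handwheel 'ROWS' [FORCE]. ROWS is JSON, a list of rows, each an object with "linear": the shift along the tool's x, y, z in mm, a list of three; "spin": the turn about the tool's z in rad; "grip": the closure, from 0 (fully open) to 1 (shut). A call has exactly 5 rows; each row is the pose to reach, as a shift and turn from the pose commanded when the call began, along the tool's axes at that moment; what a row does not reach only later rows make up. A row lasts 1/8 s, in which the tool goes at most 62.5 mm and 10.7 degrees, less where a joint would pass 70% of its speed; a pose out of reach is approached as far as the arm can. A call with a gripper value outside its range is refused whole. The fingers move at their own pace and stop on an object; FORCE is the grip in N (left out, the last holds). Time passes only in rows, so rows that repeat a pose let the fingers close, or fill a call up. It gives the time, the measured TCP pose, the force, the opening and the grip force at its end, in the units of the state.
- read_state(): the state, without advancing time (a new reading comes with each control period).
- grab_frame(name): name is "scene" or "top" or "wrist"; returns the picture (384x512x3 uint8, blue, green, red); there is no depth.
- camera_info(name): a dict with "mtx" (3x3 intrinsics, pixels), "origin" and "rotation" of the camera in the world; the wrist camera has in their place "mount" (4x4, takes a point from camera to tool coordinates, whose origin is the TCP and whose axes are the flange's). Camera axes: x right, y up, looking along -z (the intrinsics and any distortion apply to the point x, -y, -z); pixel columns grow to the right and rows downward; lengths in m; the calibration is good to about 2 mm. The wrist camera is an equidistant fisheye: a pixel r from the principal point sees the ray r / f radians off the axis. A picture is of the moment at which its call begins: read the wrist's pose just before it. camera_info takes no time and is no camera call.
- finish_job(): hands the job in; it is judged then, once.
The state is a dict: "t": time; "joints": joint angles; "joint_vel": joint speeds; "joint_efforts": joint torques, N m; "eef_pos": TCP position; "tcp_rot": TCP orientation; "force": force on the tool from outside, world axes, zero at the start; "ft_torque": the same for the moment, N m; "grip_width": finger opening in m; "grip_force": force on a finger pad.
Only numpy, scipy, OpenCV 4.12 (cv2) and the standard library are available. Lean on these libraries where they do the work, as an engineer would, in place of code of your own. Each camera call takes 0.05 s, during which the arm holds its last target. There are 200 camera calls.

## Working session

There is one attempt and no reset: what is moved stays moved. The work goes in short steps, Python scripts to look and compute and a shell command to move; the robot and the scene stay as the last step left them, time stands still between calls to the robot, and variables do not carry over. Pictures are saved under pics/ and viewed, at most 14 in all, crops included, and the job is handed in when it is done.

```bash
ls; mkdir -p pics; python3 - <<'E'
from cell import *
import cv2,numpy as np
s=read_state(); print(s['t'],s['eef_pos'],np.round(s['tcp_rot'],3).tolist(),s['grip_width'])
for n in ['scene','top','wrist']:
    i=camera_info(n); print(n,{k:(np.round(v,4).tolist() if not isinstance(v,str) else v) for k,v in i.items()})
    f=grab_frame(n); cv2.imwrite(f'pics/{n}0.png',f)
E
```

```text
pics
0.0 [0.20625218 0.58934256 0.22145422] [[-0.944, 0.33, -0.001], [0.33, 0.944, -0.002], [0.0, -0.002, -1.0]] 0.08693544246295049
scene {'mtx': [[483.7616, 0.0, 258.2528], [0.0, 483.7616, 188.0117], [0.0, 0.0, 1.0]], 'origin': [1.1728, -0.6248, 1.1234], 'rotation': [[0.6992, -0.5442, 0.4637], [0.7148, 0.543, -0.4406], [-0.012, 0.6395, 0.7687]]}
top {'mtx': [[403.6644, 0.0, 255.5818], [0.0, 403.6644, 193.9717], [0.0, 0.0, 1.0]], 'origin': [0.4757, -0.0588, 1.0964], 'rotation': [[-0.0142, 0.9944, -0.1043], [-0.9998, -0.0156, -0.0132], [-0.0148, 0.1041, 0.9945]]}
wrist {'mtx': [[297.3186, 0.0, 256.6689], [0.0, 297.3186, 192.4414], [0.0, 0.0, 1.0]], 'mount': [[0.0005, 0.9625, 0.2711, 0.0734], [1.0, -0.0007, 0.0006, 0.0001], [0.0007, 0.2711, -0.9625, -0.1613], [0.0, 0.0, 0.0, 1.0]]}
```

View pics/top0.png

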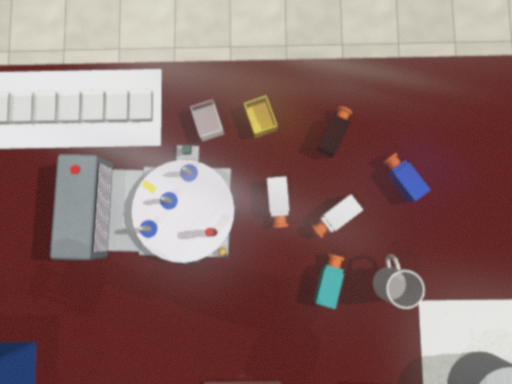

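View pics/scene0.png

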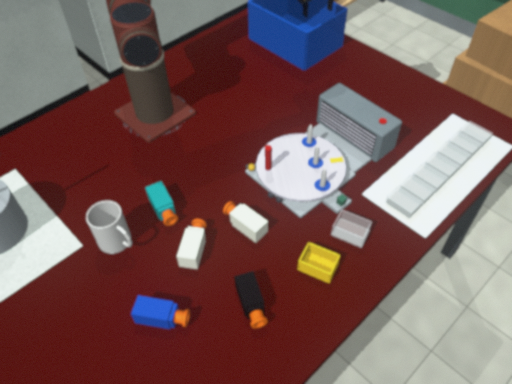

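Top view: the plate is centred at about (183,212), with the arrow at (149,186), handle (211,232), green block (187,150) and blower on the left. The two white bottles are at (278,202) and (338,216). The rest are look-alikes. The scene view agrees, so there are two bottles, and the plate sits at about 0.6 rad.

```bash
cat > h.py <<'E'
from cell import *
import cv2,numpy as np
def ray(n,u,v,st=None):
    i=camera_info(n);K=np.array(i['mtx']);a=(u-K[0,2])/K[0,0];b=(v-K[1,2])/K[1,1]
    if n!='wrist':
        return np.array(i['origin']),np.array(i['rotation'])@np.array([a,-b,-1])
    r=np.hypot(a,b);s=np.sin(r)/r if r>1e-9 else 1
    M=np.array(i['mount']);R=np.array(st['tcp_rot'])
    return np.array(st['eef_pos'])+R@M[:3,3], R@M[:3,:3]@np.array([a*s,-b*s,-np.cos(r)])
def onz(n,u,v,z,st=None):
    o,d=ray(n,u,v,st);return o+d*(z-o[2])/d[2]
def cross(*rays):
    A=0;b=0
    for o,d in rays:
        d=d/np.linalg.norm(d);P=np.eye(3)-np.outer(d,d);A=A+P;b=b+P@o
    return np.linalg.solve(A,b)
def blobs(m,amin=15):
    n,l,s,c=cv2.connectedComponentsWithStats(m.astype(np.uint8)*255)
    return [(s[k,4],c[k],l==k) for k in range(1,n) if s[k,4]>=amin]
def masks(f):
    h=cv2.cvtColor(f,cv2.COLOR_BGR2HSV).astype(int);H,S,V=h[...,0],h[...,1],h[...,2]
    return dict(white=(S<50)&(V>185),orange=(H>5)&(H<16)&(S>140)&(V>120),red=((H<4)|(H>174))&(S>170)&(V>110),
      yellow=(H>22)&(H<33)&(S>120)&(V>120),blue=(H>105)&(H<125)&(S>100)&(V>90),green=(H>45)&(H<95)&(S>60)&(V>30))
E
python3 - <<'E'
from h import *
for n in ['top','scene']:
    f=cv2.imread(f'pics/{n}0.png')
    for k,m in masks(f).items():
        for a,c,b in blobs(m):
            if a>9000: continue
            r=cv2.minAreaRect(np.argwhere(b)[:,::-1].astype(np.float32))
            print(n,k,a,c.round(1),np.round(r[1],0),round(r[2]),*[onz(n,*c,z)[:2].round(3) for z in (0.045,.025)])
E
```

```text
top white 61 [212.4 130.1] [ 8. 22.] 49 [0.759 0.068] [0.764 0.07 ]
top white 7600 [184.9 210.3] [113. 102.] 83 [0.546 0.14 ] [0.547 0.144]
top white 18 [146.4 169.1] [3. 7.] 63 [0.657 0.243] [0.66  0.249]
top white 786 [122.5 191.2] [27. 61.] 19 [0.599 0.306] [0.601 0.312]
top white 702 [277.8 195.8] [38. 19.] 85 [ 0.58  -0.103] [ 0.582 -0.104]
top white 727 [341.5 213.2] [19. 39.] 53 [ 0.532 -0.267] [ 0.533 -0.271]
top white 295 [120.3 242.2] [27. 17.] 2 [0.465 0.308] [0.465 0.315]
top white 18 [397.1 264.1] [10.  2.] 72 [ 0.4   -0.404] [ 0.398 -0.411]
top white 67 [391.3 283.1] [ 9. 31.] 19 [ 0.352 -0.387] [ 0.35  -0.394]
top white 5677 [462.7 331.7] [84. 95.] 90 [ 0.23 -0.56] [ 0.225 -0.569]
top white 330 [500.1 376.8] [15. 25.] 90 [ 0.121 -0.645] [ 0.114 -0.656]
top orange 151 [344.3 111.9] [14. 13.] 45 [ 0.802 -0.285] [ 0.809 -0.289]
top orange 125 [392.5 159.9] [10. 14.] 51 [ 0.67  -0.406] [ 0.674 -0.413]
top orange 98 [280.7 222.6] [ 9. 12.] 82 [ 0.51  -0.109] [ 0.511 -0.11 ]
top orange 112 [320.2 229.7] [13. 10.] 53 [ 0.49  -0.211] [ 0.491 -0.214]
top orange 155 [335.7 259.7
[... 2231 characters left out ...]
w 24 [251.2 166.9] [5. 4.] 90 [0.448 0.036] [0.435 0.048]
scene yellow 1112 [318.3 261.4] [37. 31.] 23 [ 0.807 -0.069] [ 0.8   -0.059]
scene blue 5095 [296.5  29.1] [69. 99.] 90 [0.041 0.677] [0.02  0.701]
scene blue 71 [308.5 142.3] [13.  8.] 7 [0.5   0.236] [0.488 0.252]
scene blue 78 [315.2 163.2] [13.  9.] 7 [0.574 0.184] [0.563 0.199]
scene blue 95 [321.9 185.7] [10. 14.] 90 [0.647 0.13 ] [0.637 0.144]
scene blue 1155 [153.8 311.6] [45. 28.] 10 [ 0.621 -0.453] [ 0.611 -0.45 ]
scene green 1006 [466.7   7.1] [22. 85.] 90 [0.435 1.295] [0.421 1.331]
scene green 632 [159.2 197.8] [36. 21.] 63 [ 0.348 -0.233] [ 0.333 -0.226]
scene green 61 [341.3 199.3] [9. 7.] 90 [0.718 0.131] [0.71  0.145]
```

```bash
python3 - <<'E'
from h import *
f=cv2.imread('pics/top0.png');hsv=cv2.cvtColor(f,cv2.COLOR_BGR2HSV)
P=[]
for n in ['top','scene']:
    f=cv2.imread(f'pics/{n}0.png')
    b=[b for a,c,b in blobs(masks(f)['white']) if 4500<a<8000 and abs(c[0]-(185 if n=='top' else 305))<5][0]
    cnt=max(cv2.findContours(b.astype(np.uint8),0,1)[0],key=len)
    h=cv2.convexHull(cnt)
    pts=np.array([onz(n,*p[0],.045)[:2] for p in h])
    cc,r=cv2.minEnclosingCircle((pts*1000).astype(np.float32)); print(n,'plate',cc,r)
    hs=cv2.cvtColor(f,cv2.COLOR_BGR2HSV).astype(int)
    box=(200,224,222,242) if n=='top' else (258,140,278,175)
    x0,y0,x1,y1=box
    s=hs[y0:y1,x0:x1];m=((s[...,0]<8)|(s[...,0]>170))&(s[...,1]>110)
    q=np.argwhere(m); print(n,'handle px',q.mean(0)[::-1]+[x0,y0],q.min(0)[::-1]+[x0,y0],q.max(0)[::-1]+[x0,y0])
print(onz('top',211,232,.135),onz('scene',267.7,146.5,.135),onz('scene',267.7,156,.09))
for a in [(148.5,186)]: print(onz('top',*a,.045))
E
python3 - <<'E'
import cv2
t=cv2.imread('pics/top0.png')[130:280,100:260]; s=cv2.imread('pics/scene0.png')[110:230,230:400]
import numpy as np
cv2.imwrite('pics/crop1.png',np.vstack([cv2.resize(t,(640,600))[:300],cv2.resize(t,(640,600))[300:]])) 
E
```

```text
top plate (563.4656982421875, 137.9718475341797) 152.77420043945312
top handle px [209.79069767 231.65116279] [206 229] [214 234]
scene plate (565.6470947265625, 161.0270538330078) 184.85145568847656
scene handle px [265.56666667 151.96111111] [258 140] [270 168]
[0.48740467 0.06116417 0.135     ] [0.48520247 0.06899008 0.135     ] [0.48152384 0.07287086 0.09      ]
[0.61154831 0.23702624 0.045     ]
```

View pics/crop1.png

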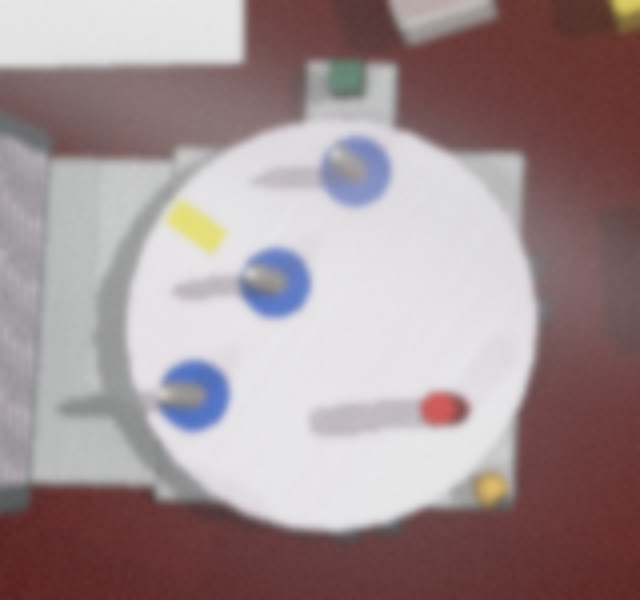

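The enlarged crop puts the plate centre at (183.2,211.2) full-image pixels. The rings are at (189,172.7), (169,200.7) and (148.7,228.7), the handle top at (208.7,232.2) with its foot at (214.5,232.5), and the arrow tip near (143,183).

```bash
python3 - <<'E'
from h import *
for k,p,z in [('axis',(183.2,211.2),.045),('p',(189,172.7),.045),('p',(169,200.7),.045),('p',(148.7,228.7),.045),('htop',(208.7,232.2),.135),('hfoot',(214.5,232.5),.045),('green',(186.5,149.5),.038),('edgeL',(131.8,211),.045),('edgeR',(234.5,211),.045)]: print(k,onz('top',*p,z).round(4))
E
```

```text
axis [0.5437 0.1451 0.045 ]
p [0.6452 0.1302 0.045 ]
p [0.5718 0.1825 0.045 ]
p [0.4994 0.235  0.045 ]
htop [0.487  0.0666 0.135 ]
hfoot [0.4871 0.0633 0.045 ]
green [0.7092 0.1383 0.038 ]
edgeL [0.5462 0.2801 0.045 ]
edgeR [0.5422 0.0108 0.045 ]
```

```bash
cat >> h.py <<'E'
def go(x,y,z,head=None,st=None):
    "deltas from the present pose, tool axes, mm; spin; head = world heading of tool y, deg (mod 180)"
    s=st or read_state();R=np.array(s['tcp_rot']);p=np.array(s['eef_pos'])
    d=R.T@(np.array([x,y,z])-p)*1000
    h=np.degrees(np.arctan2(R[1,1],R[0,1])); sp=0
    if head is not None: sp=-np.radians((head-h+90)%180-90)
    print('t',round(s['t'],1),'pos',p.round(4),'head',round(h,1),'-> lin',d.round(0),'spin',round(sp,3),'j6',round(s['joints'][5],2),'w',round(s['grip_width'],4),'gf',round(s['grip_force'],1),'F',np.round(s['force'],1))
E
python3 -c "
from h import *; go(.487,.065,.20,116)"
python3 -m handwheel '[{"linear":[-44,-40,4],"spin":0,"grip":0},{"linear":[-88,-80,8],"spin":0,"grip":0},{"linear":[-131,-120,12],"spin":0,"grip":0},{"linear":[-175,-160,16],"spin":0,"grip":0},{"linear":[-219,-201,20],"spin":0,"grip":0}]'
python3 -m handwheel '[{"linear":[-44,-40,0],"spin":0,"grip":0},{"linear":[-88,-80,0],"spin":0,"grip":0},{"linear":[-131,-120,0],"spin":0,"grip":0},{"linear":[-175,-160,0],"spin":0,"grip":0},{"linear":[-219,-201,0],"spin":0,"grip":0}]'
python3 -m handwheel '[{"linear":[0,0,0],"spin":-0.16,"grip":0},{"linear":[0,0,0],"spin":-0.32,"grip":0},{"linear":[0,0,0],"spin":-0.48,"grip":0},{"linear":[0,0,0],"spin":-0.64,"grip":0},{"linear":[0,0,0],"spin":-0.795,"grip":0}]'
python3 - <<'E'
from h import *
go(.487,.065,.096,116)
s=read_state();f=grab_frame('wrist');cv2.imwrite('pics/w1.png',f)
E
```

```text
t 0.1 pos [0.2063 0.5895 0.2217] head 70.7 -> lin [-438. -402.   22.] spin -0.791 j6 -0.13 w 0.087 gf 0.0 F [ 1.  -0.4  0.1]
t: 0.78
eef_pos: [0.3473, 0.3261, 0.2023]
tcp_rot: [[-0.944, 0.33, 0.0], [0.33, 0.944, 0.0], [-0.0, 0.0, -1.0]]
force: [1.9, 1.1, -0.3]
grip_width: 0.0871
grip_force: 0.0
t: 1.4
eef_pos: [0.4877, 0.0639, 0.2026]
tcp_rot: [[-0.944, 0.331, 0.0], [0.331, 0.944, 0.0], [-0.0, 0.0, -1.0]]
force: [0.3, 0.4, -0.7]
grip_width: 0.0869
grip_force: 0.0
t: 2.02
eef_pos: [0.4868, 0.0657, 0.2022]
tcp_rot: [[-0.895, -0.447, -0.001], [-0.447, 0.895, -0.0], [0.001, 0.0, -1.0]]
force: [-0.3, -1.2, 0.1]
grip_width: 0.0868
grip_force: 0.0
t 2.0 pos [0.4868 0.0657 0.2022] head 116.5 -> lin [  0.  -1. 106.] spin 0.009 j6 -2.06 w 0.0868 gf 0.0 F [-0.3 -1.2  0.1]
```

View pics/w1.png

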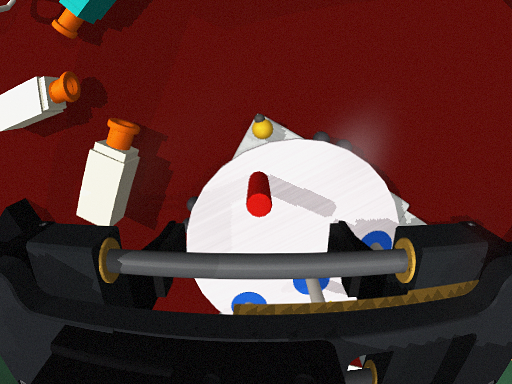

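Wrist view: the handle top is at (259,204), between the fingers. The plate, pegs and both bottles are visible too.

```bash
python3 - <<'E'
from h import *
s=read_state()
print(onz('wrist',259,204,.135,s),onz('wrist',259,184,.045,s))
E
```

```text
[0.48653834 0.06704007 0.135     ] [0.4914703  0.07026092 0.045     ]
```

```bash

python3 -m handwheel '[{"linear":[0,0,30],"spin":0,"grip":0},{"linear":[0,0,60],"spin":0,"grip":0},{"linear":[0,0,85],"spin":0,"grip":0},{"linear":[0,0,105],"spin":0,"grip":0},{"linear":[0,0,105],"spin":0,"grip":0}]' 12
python3 -m handwheel '[{"linear":[0,0,0],"spin":0,"grip":1},{"linear":[0,0,0],"spin":0,"grip":1},{"linear":[0,0,0],"spin":0,"grip":1},{"linear":[0,0,0],"spin":0,"grip":1},{"linear":[0,0,0],"spin":0,"grip":1}]' 12
python3 -m handwheel '[{"linear":[9,16,0],"spin":0,"grip":1},{"linear":[13,36,0],"spin":0,"grip":1},{"linear":[13,56,0],"spin":0,"grip":1},{"linear":[9,75,0],"spin":0,"grip":1},{"linear":[1,93,0],"spin":0,"grip":1}]' 12
python3 -m handwheel '[{"linear":[0,0,0],"spin":0,"grip":1},{"linear":[0,0,0],"spin":0,"grip":1},{"linear":[0,0,0],"spin":0,"grip":1},{"linear":[0,0,0],"spin":0,"grip":0},{"linear":[0,0,0],"spin":0,"grip":0}]' 12
python3 - <<'E'
from h import *
go(.444,.149,.096,116)
cv2.imwrite('pics/s2.png',grab_frame('scene'));cv2.imwrite('pics/t2.png',grab_frame('top'))
f=cv2.imread('pics/t2.png')[130:280,100:260];cv2.imwrite('pics/t2c.png',cv2.resize(f,(640,600)))
E
```

```text
t: 2.7
eef_pos: [0.4853, 0.0658, 0.0957]
tcp_rot: [[-0.898, -0.441, -0.004], [-0.441, 0.898, 0.0], [0.004, 0.002, -1.0]]
force: [-0.0, -0.0, 0.3]
grip_width: 0.0871
grip_force: 0.0
t: 3.32
eef_pos: [0.4872, 0.0657, 0.0977]
tcp_rot: [[-0.897, -0.442, 0.0], [-0.442, 0.897, -0.0], [-0.0, -0.0, -1.0]]
force: [0.3, -0.2, -0.0]
grip_width: 0.0452
grip_force: 0.0
t: 3.95
eef_pos: [0.443, 0.1489, 0.097]
tcp_rot: [[-0.897, -0.442, -0.002], [-0.442, 0.897, -0.002], [0.003, -0.001, -1.0]]
force: [-1.3, -3.4, -0.6]
grip_width: 0.0217
grip_force: 12.0
t: 4.58
eef_pos: [0.4454, 0.1484, 0.0978]
tcp_rot: [[-0.897, -0.442, 0.001], [-0.442, 0.897, -0.0], [-0.001, -0.001, -1.0]]
force: [0.3, -0.8, -0.3]
grip_width: 0.0342
grip_force: 0.0
t 4.6 pos [0.4454 0.1484 0.0978] head 116.2 -> lin [1. 1. 2.] spin 0.004 j6 -1.88 w 0.0342 gf 0.0 F [ 0.3 -0.8 -0.3]
```

View pics/t2c.png

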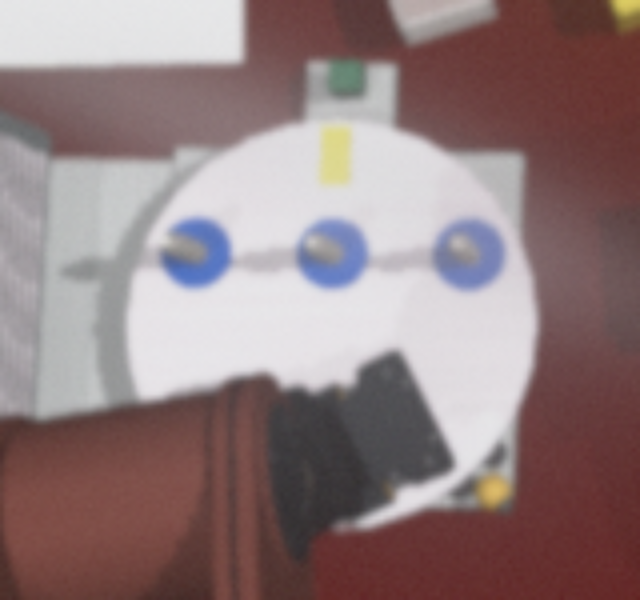

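The top view shows the arrow (335,155) lined up with the green block (347,78), so the plate is in the loading detent. The rings are now at (149,193), (183.2,193.2) and (217.5,193.7) in full-image pixels. Next is bottle A.

```bash

python3 -m handwheel '[{"linear":[0,0,0],"spin":0,"grip":0},{"linear":[0,0,0],"spin":0,"grip":0},{"linear":[0,0,0],"spin":0,"grip":0},{"linear":[0,0,-50],"spin":0,"grip":0},{"linear":[0,0,-103],"spin":0,"grip":0}]'
python3 -m handwheel '[{"linear":[-9,-60,0],"spin":0.07,"grip":0},{"linear":[-18,-120,0],"spin":0.14,"grip":0},{"linear":[-27,-180,0],"spin":0.21,"grip":0},{"linear":[-36,-240,0],"spin":0.28,"grip":0},{"linear":[-45,-298,0],"spin":0.36,"grip":0}]'
python3 - <<'E'
from h import *
for p in [(149,193),(183.2,193.2),(217.5,193.7)]: print(onz('top',*p,.045).round(4))
go(.617,-.1,.15,95.7)
s=read_state();f=grab_frame('wrist');cv2.imwrite('pics/w3.png',f)
M=masks(f)
for k in ('orange','white'):
  for a,c,b in blobs(M[k],200):
    r=cv2.minAreaRect(np.argwhere(b)[:,::-1].astype(np.float32)); print(k,a,c.round(),cv2.boxPoints(r).round().tolist(),onz('wrist',*c,.045,s)[:2].round(4))
E
```

```text
t: 5.3
eef_pos: [0.4442, 0.1485, 0.2009]
tcp_rot: [[-0.897, -0.442, -0.002], [-0.442, 0.897, -0.0], [0.002, 0.001, -1.0]]
force: [0.9, 0.2, -0.2]
grip_width: 0.0853
grip_force: 0.0
t: 5.92
eef_pos: [0.6182, -0.1005, 0.2004]
tcp_rot: [[-0.995, -0.095, 0.0], [-0.095, 0.995, 0.0], [-0.0, 0.0, -1.0]]
force: [0.9, 0.1, 0.0]
grip_width: 0.087
grip_force: 0.0
[0.593  0.2355 0.045 ]
[0.591  0.1453 0.045 ]
[0.5883 0.0551 0.045 ]
t 5.9 pos [ 0.6182 -0.1005  0.2004] head 95.5 -> lin [ 1.  1. 50.] spin -0.004 j6 -1.95 w 0.087 gf 0.0 F [0.9 0.1 0. ]
orange 244 [148.   4.] [[130.0, 11.0], [130.0, 0.0], [161.0, 0.0], [161.0, 11.0]] [ 0.4287 -0.2411]
orange 762 [169.  61.] [[147.0, 55.0], [171.0, 39.0], [191.0, 67.0], [166.0, 84.0]] [ 0.4963 -0.2075]
orange 644 [261.  81.] [[242.0, 69.0], [279.0, 69.0], [279.0, 96.0], [242.0, 96.0]] [ 0.5133 -0.1062]
orange 368 [ 39. 193.] [[23.0, 188.0], [43.0, 178.0], [53.0, 198.0], [33.0, 209.0]] [ 0.6637 -0.3948]
white 319 [381.  59.] [[373.0, 88.0], [380.0, 33.0], [392.0, 34.0], [385.0, 89.0]] [0.468  0.0225]
white 20282 [438. 134.] [[351.0, 225.0], [353.0, 38.0], [513.0, 40.0], [511.0, 226.0]] [0.5394 0.1115]
white 3342 [119.  92.] [[71.0, 102.0], [141.0, 47.0], [167.0, 81.0], [96.0, 135.0]] [ 0.5312 -0.2654]
white 4361 [259. 143.] [[233.0, 189.0], [236.0, 95.0], [285.0, 97.0], [281.0, 190.0]] [ 0.579  -0.1024]
```

View pics/w3.png

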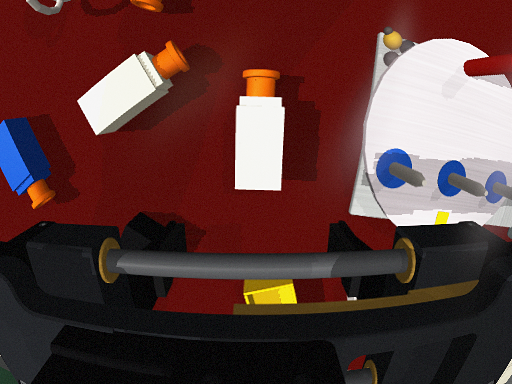

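Bottle A is in clear view: its bottom edge runs (235,189)–(282,190) and its neck is at (261,81).

```bash
python3 - <<'E'
from h import *
s=read_state()
P=[onz('wrist',*p,.05,s) for p in [(235,189),(282,190),(237,105),(284,106)]]; n=onz('wrist',261,83,.041,s)
for p in P+[n]: print(p[:2].round(4))
b=(P[0]+P[1])/2; d=(P[2]+P[3])/2-b; h=np.degrees(np.arctan2(d[1],d[0])); print('bottom',b,'head',h, np.linalg.norm(P[0]-P[1]),np.linalg.norm(d))
u=d/np.linalg.norm(d); g=b+.009*u
go(g[0],g[1],.009,h-90)
E
```

```text
[ 0.6334 -0.1304]
[ 0.6299 -0.0795]
[ 0.5436 -0.1352]
[ 0.5402 -0.0868]
[ 0.5177 -0.1126]
bottom [ 0.63168609 -0.1049444   0.05      ] head -176.1489299824624 0.051034724522555655 0.09001106026968907
t 6.0 pos [ 0.6209 -0.1069  0.1996] head 95.1 -> lin [ -2.   2. 191.] spin 0.021 j6 -1.95 w 0.0872 gf 0.0 F [-2.  -4.6  1.1]
```

```bash

python3 -m handwheel '[{"linear":[0,0,10],"spin":0,"grip":0},{"linear":[0,0,20],"spin":0,"grip":0},{"linear":[0,0,40],"spin":0,"grip":0},{"linear":[0,0,60],"spin":0,"grip":0},{"linear":[0,0,60],"spin":0,"grip":0}]'
python3 -m handwheel '[{"linear":[0,0,0],"spin":0,"grip":0},{"linear":[0,0,0],"spin":0,"grip":0},{"linear":[0,0,0],"spin":0,"grip":0},{"linear":[0,0,0],"spin":0,"grip":0},{"linear":[0,0,0],"spin":0,"grip":0}]'
python3 - <<'E'
from h import *
s=read_state();f=grab_frame('wrist')
for a,c,b in blobs(masks(f)['white'],2500):
    if abs(c[0]-258)<30:
        q=cv2.boxPoints(cv2.minAreaRect(np.argwhere(b)[:,::-1].astype(np.float32))); q=q[np.argsort(-q[:,1])]
        print(q); P=[onz('wrist',*p,.05,s) for p in q]; b0=(P[0]+P[1])/2; d=(P[2]+P[3])/2-b0
        h=np.degrees(np.arctan2(d[1],d[0])); print(b0,np.linalg.norm(P[0]-P[1]),np.linalg.norm(d),h)
        g=b0+.009*d/np.linalg.norm(d); go(g[0],g[1],.009,h-90,s)
go(0,0,0)
E
```

```text
t: 6.6
eef_pos: [0.6151, -0.0975, 0.1374]
tcp_rot: [[-0.995, -0.099, -0.005], [-0.099, 0.995, 0.001], [0.005, 0.002, -1.0]]
force: [0.5, -0.4, -0.1]
grip_width: 0.0869
grip_force: 0.0
t: 7.22
eef_pos: [0.6173, -0.0987, 0.1407]
tcp_rot: [[-0.995, -0.098, 0.0], [-0.098, 0.995, -0.0], [-0.0, -0.0, -1.0]]
force: [-0.5, -0.2, 0.9]
grip_width: 0.0868
grip_force: 0.0
[[285.41193 208.4064 ]
 [226.28438 206.61465]
 [288.84955  94.96515]
 [229.722    93.17339]]
[ 0.62887081 -0.09866764  0.05      ] 0.05307311391777823 0.09955506585275145 -176.0271425477976
t 7.2 pos [ 0.6173 -0.0987  0.1407] head 95.6 -> lin [ -3.  -1. 132.] spin 0.029 j6 -1.95 w 0.0868 gf 0.0 F [-0.5 -0.2  0.9]
t 7.3 pos [ 0.6173 -0.0987  0.1406] head 95.6 -> lin [605. 159. 141.] spin 0 j6 -1.95 w 0.0873 gf 0.0 F [-0.8  0.4  0.3]
```

```bash

python3 -m handwheel '[{"linear":[-3,-1,30],"spin":0.03,"grip":0},{"linear":[-3,-1,60],"spin":0.03,"grip":0},{"linear":[-3,-1,90],"spin":0.03,"grip":0},{"linear":[-3,-1,115],"spin":0.03,"grip":0},{"linear":[-3,-1,129],"spin":0.03,"grip":0}]' 3
python3 -m handwheel '[{"linear":[0,0,0],"spin":0,"grip":0.3},{"linear":[0,0,0],"spin":0,"grip":0.7},{"linear":[0,0,0],"spin":0,"grip":1},{"linear":[0,0,0],"spin":0,"grip":1},{"linear":[0,0,0],"spin":0,"grip":1}]' 3
python3 -m handwheel '[{"linear":[0,0,0],"spin":0,"grip":1},{"linear":[0,0,0],"spin":0,"grip":1},{"linear":[0,0,0],"spin":0,"grip":1},{"linear":[0,0,0],"spin":0,"grip":1},{"linear":[0,0,-10],"spin":0,"grip":1}]' 3
python3 -m handwheel '[{"linear":[0,0,-25],"spin":0,"grip":1},{"linear":[0,0,-50],"spin":0,"grip":1},{"linear":[0,0,-80],"spin":0,"grip":1},{"linear":[0,0,-110],"spin":0,"grip":1},{"linear":[0,0,-140],"spin":0,"grip":1}]' 3
python3 - <<'E'
from h import *
go(.6,0,.2)
f=grab_frame('scene');cv2.imwrite('pics/s4.png',cv2.resize(f[120:300,140:380],(720,540)))
E
```

```text
t: 7.9
eef_pos: [0.6193, -0.0991, 0.0099]
tcp_rot: [[-0.998, -0.068, -0.002], [-0.068, 0.998, 0.001], [0.002, 0.001, -1.0]]
force: [-0.2, 0.1, -0.0]
grip_width: 0.0872
grip_force: 0.0
t: 8.52
eef_pos: [0.6208, -0.0995, 0.0123]
tcp_rot: [[-0.998, -0.068, 0.001], [-0.068, 0.998, -0.0], [-0.001, -0.0, -1.0]]
force: [-0.1, -0.0, 3.1]
grip_width: 0.0501
grip_force: 3.0
t: 9.15
eef_pos: [0.6188, -0.099, 0.0202]
tcp_rot: [[-0.998, -0.068, -0.003], [-0.068, 0.998, 0.001], [0.003, 0.001, -1.0]]
force: [-0.5, -0.8, -0.7]
grip_width: 0.0503
grip_force: 3.0
t: 9.78
eef_pos: [0.6196, -0.0992, 0.162]
tcp_rot: [[-0.998, -0.068, -0.002], [-0.068, 0.998, 0.0], [0.001, 0.0, -1.0]]
force: [1.0, -0.2, -1.0]
grip_width: 0.05
grip_force: 3.0
t 9.8 pos [ 0.6196 -0.0992  0.162 ] head 93.9 -> lin [ 13. 100. -38.] spin 0 j6 -1.92 w 0.05 gf 3.0 F [ 1.  -0.2 -1. ]
```

View pics/s4.png

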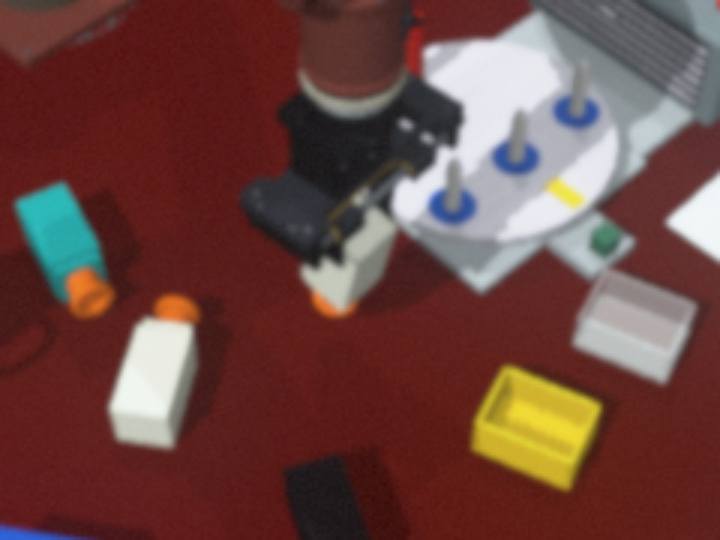

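Bottle A hangs neck-down, its neck at crop (333,303) under the fingers, still tilted perhaps 25–30°. I'll shake it gently so it pivots the rest of the way.

```bash

python3 -m handwheel '[{"linear":[0,0,-35],"spin":0,"grip":1},{"linear":[0,0,0],"spin":0,"grip":1},{"linear":[0,0,-35],"spin":0,"grip":1},{"linear":[0,0,0],"spin":0,"grip":1},{"linear":[0,0,-35],"spin":0,"grip":1}]' 3
python3 -m handwheel '[{"linear":[0,0,0],"spin":0,"grip":1},{"linear":[0,0,-35],"spin":0,"grip":1},{"linear":[0,0,0],"spin":0,"grip":1},{"linear":[0,0,0],"spin":0,"grip":1},{"linear":[0,0,0],"spin":0,"grip":1}]' 3
python3 - <<'E'
from h import *
s=read_state();go(.6,0,.2)
w=grab_frame('wrist');f=grab_frame('scene')
cv2.imwrite('pics/s5.png',np.hstack([cv2.resize(f[160:240,220:300],(400,400)),cv2.resize(w[50:306,128:384],(400,400))]))
E
```

```text
t: 10.45
eef_pos: [0.6155, -0.0981, 0.1889]
tcp_rot: [[-0.998, -0.068, -0.014], [-0.068, 0.998, 0.004], [0.013, 0.005, -1.0]]
force: [-0.5, 0.5, -1.5]
grip_width: 0.0499
grip_force: 3.0
t: 11.08
eef_pos: [0.6198, -0.0992, 0.1958]
tcp_rot: [[-0.998, -0.068, -0.002], [-0.068, 0.998, 0.0], [0.002, 0.001, -1.0]]
force: [-0.3, 0.2, 0.3]
grip_width: 0.0504
grip_force: 3.0
t 11.1 pos [ 0.6198 -0.0992  0.1958] head 93.9 -> lin [ 13. 100.  -4.] spin 0 j6 -1.92 w 0.0504 gf 3.0 F [-0.3  0.2  0.3]
```

View pics/s5.png

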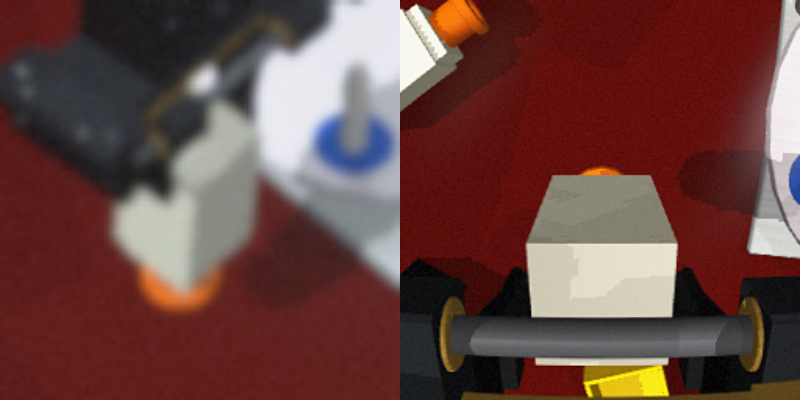

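The bottle is now nearly vertical. The wrist view shows its base with the front edge spanning (209,205)–(305,205) and the body's lower edge at (225,162)–(288,162). I'll estimate the remaining tilt from the known 50 mm width.

```bash
python3 - <<'E'
from h import *
s=read_state()
def edge(a,b):
    o,d1=ray('wrist',*a,s);_,d2=ray('wrist',*b,s)
    d1/=np.linalg.norm(d1);d2/=np.linalg.norm(d2)
    k=.05/np.linalg.norm(d1-d2);return o+k*(d1+d2)/2
a=edge((209,205),(305,205));b=edge((225,162),(288,162))
R=np.array(s['tcp_rot']);p=np.array(s['eef_pos'])
print(R.T@(a-p),R.T@(b-p),np.linalg.norm(a-b),R.T@(b-a))
E
```

```text
[ 2.55899966e-02 -8.47863881e-05 -1.54297927e-02] [ 0.03324903 -0.00046586  0.07070716] 0.0864776318589352 [ 0.00765903 -0.00038108  0.08613695]
```

```bash

python3 -m handwheel '[{"linear":[0,0,20],"spin":0,"grip":1},{"linear":[0,0,40],"spin":0,"grip":1},{"linear":[0,0,60],"spin":0,"grip":1},{"linear":[0,0,70],"spin":0,"grip":1},{"linear":[0,0,75],"spin":0,"grip":1}]' 3
python3 -m handwheel '[{"linear":[0,0,4],"spin":0,"grip":1},{"linear":[0,0,8],"spin":0,"grip":1},{"linear":[0,0,12],"spin":0,"grip":1},{"linear":[0,0,16],"spin":0,"grip":1},{"linear":[0,0,16],"spin":0,"grip":1}]' 3
python3 -m handwheel '[{"linear":[0,0,2],"spin":0,"grip":1},{"linear":[0,0,4],"spin":0,"grip":1},{"linear":[0,0,6],"spin":0,"grip":1},{"linear":[0,0,6],"spin":0,"grip":1},{"linear":[0,0,6],"spin":0,"grip":1}]' 3
python3 - <<'E'
from h import *
s=read_state();go(.6,0,.2)
w=grab_frame('wrist');f=grab_frame('scene')
cv2.imwrite('pics/s6.png',np.hstack([cv2.resize(f[170:250,200:280],(400,400)),cv2.resize(w[50:306,128:384],(400,400))]))
E
```

```text
t: 11.8
eef_pos: [0.6199, -0.0993, 0.1203]
tcp_rot: [[-0.998, -0.068, -0.001], [-0.068, 0.998, 0.0], [0.001, 0.0, -1.0]]
force: [0.2, -0.5, -0.9]
grip_width: 0.05
grip_force: 3.0
t: 12.42
eef_pos: [0.6204, -0.0995, 0.1056]
tcp_rot: [[-0.998, -0.068, 0.0], [-0.068, 0.998, -0.0], [-0.0, -0.0, -1.0]]
force: [-0.3, -1.3, 2.2]
grip_width: 0.05
grip_force: 3.0
t: 13.05
eef_pos: [0.6201, -0.0994, 0.0992]
tcp_rot: [[-0.998, -0.068, -0.001], [-0.068, 0.998, -0.0], [0.001, 0.0, -1.0]]
force: [-0.3, -1.8, 2.0]
grip_width: 0.0499
grip_force: 3.0
t 13.1 pos [ 0.6201 -0.0994  0.0992] head 93.9 -> lin [  13.  101. -101.] spin 0 j6 -1.92 w 0.0499 gf 3.0 F [-0.3 -1.8  2. ]
```

View pics/s6.png

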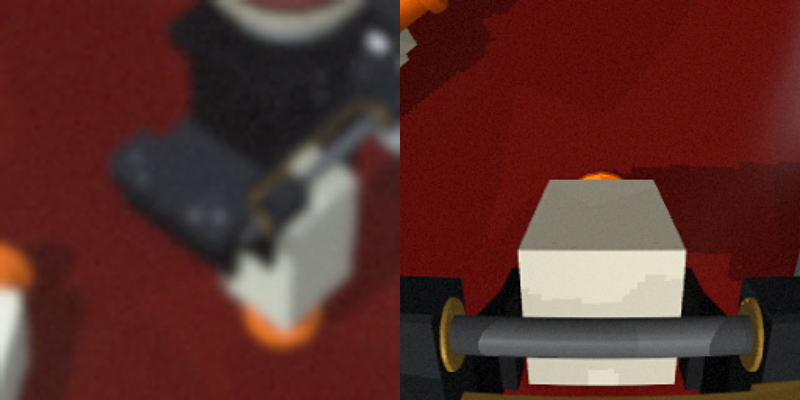

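Bottle A stands on its rim. The base's front edge is at (204,209)–(310,209), its back edge at (209,296)–(305,296), and the body's lower front edge at (223,165)–(291,165).

```bash
python3 - <<'E'
from h import *
s=read_state();R=np.array(s['tcp_rot']);p=np.array(s['eef_pos'])
for q,z in [((204.2,209.4),.13),((310.4,209.4),.13),((209.3,295.8),.13),((304.6,295.8),.13),((223.4,165.2),.04),((291.2,165.2),.04)]:
    print((R.T@(onz('wrist',*q,z,s)-p)*1000).round(1))
E
```

```text
[ 28.4 -24.9 -30.8]
[ 28.5  25.  -30.8]
[-20.7 -25.5 -30.8]
[-20.7  25.4 -30.8]
[ 32.8 -25.5  59.2]
[32.8 25.8 59.2]
```

```bash

python3 -m handwheel '[{"linear":[0,0,0],"spin":0,"grip":1},{"linear":[0,0,-20],"spin":0,"grip":1},{"linear":[0,0,-60],"spin":0,"grip":1},{"linear":[0,0,-110],"spin":0,"grip":1},{"linear":[0,0,-152],"spin":0,"grip":1}]' 15
python3 -m handwheel '[{"linear":[0,25,0],"spin":0,"grip":1},{"linear":[0,65,0],"spin":0,"grip":1},{"linear":[0,105,0],"spin":0,"grip":1},{"linear":[0,145,0],"spin":0,"grip":1},{"linear":[0,185,0],"spin":0,"grip":1}]' 15
python3 -m handwheel '[{"linear":[0,40,0],"spin":0,"grip":1},{"linear":[0,80,0],"spin":0,"grip":1},{"linear":[0,120,0],"spin":0,"grip":1},{"linear":[-1,143,0],"spin":0,"grip":1},{"linear":[-1,151,0],"spin":0,"grip":1}]' 15
python3 -m handwheel '[{"linear":[0,0,0],"spin":0,"grip":1},{"linear":[0,0,0],"spin":0,"grip":1},{"linear":[0,0,0],"spin":0,"grip":1},{"linear":[0,0,0],"spin":0,"grip":1},{"linear":[0,0,0],"spin":0,"grip":1}]' 15
python3 - <<'E'
from h import *
s=read_state();go(.598,.2364,.22,93.9)
w=grab_frame('wrist');f=grab_frame('scene');cv2.imwrite('pics/f7.png',f);cv2.imwrite('pics/w7.png',w)
cv2.imwrite('pics/s7.png',np.hstack([cv2.resize(f[90:190,270:370],(400,400)),cv2.resize(w[50:306,128:384],(400,400))]))
E
```

```text
t: 13.78
eef_pos: [0.6204, -0.0991, 0.2547]
tcp_rot: [[-0.998, -0.068, 0.002], [-0.068, 0.998, -0.0], [-0.002, -0.0, -1.0]]
force: [-0.3, 0.4, -1.3]
grip_width: 0.0501
grip_force: 15.0
t: 14.4
eef_pos: [0.6073, 0.0867, 0.2527]
tcp_rot: [[-0.998, -0.068, 0.0], [-0.068, 0.998, 0.0], [-0.001, 0.0, -1.0]]
force: [1.1, 0.1, -1.7]
grip_width: 0.0501
grip_force: 15.0
t: 15.02
eef_pos: [0.5982, 0.2369, 0.2519]
tcp_rot: [[-0.998, -0.07, 0.0], [-0.07, 0.998, -0.0], [-0.0, -0.0, -1.0]]
force: [0.3, -0.3, -1.0]
grip_width: 0.0499
grip_force: 15.0
t: 15.65
eef_pos: [0.5985, 0.2356, 0.2516]
tcp_rot: [[-0.998, -0.068, 0.0], [-0.068, 0.998, 0.0], [-0.0, 0.0, -1.0]]
force: [0.0, 0.0, -0.6]
grip_width: 0.0499
grip_force: 15.0
t 15.7 pos [0.5985 0.2356 0.2516] head 93.9 -> lin [ 0.  1. 32.] spin -0.0 j6 -1.39 w 0.0499 gf 15.0 F [ 0.   0.  -0.6]
```

View pics/s7.png

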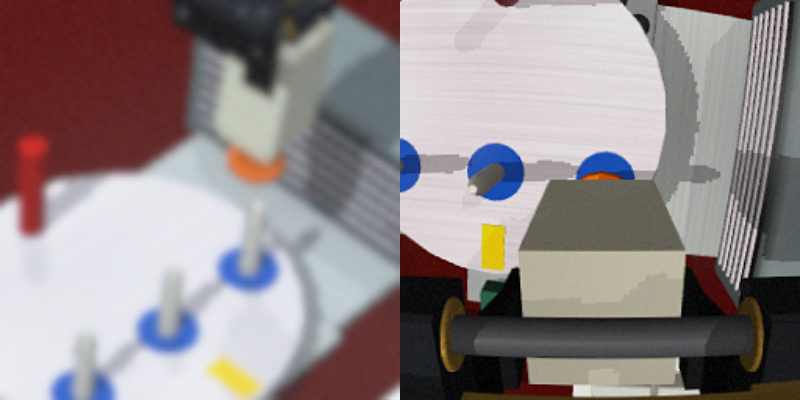

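The scene crop shows the bottle's lip (255,170) right above the far peg's tip (258,203). The wrist view shows the middle ring centred at (189,160).

```bash
python3 - <<'E'
from h import *
s=read_state()
f=cv2.imread('pics/f7.png')
for a,c,b in blobs(masks(f)['orange'],20):
    q=np.argwhere(b)
    if 300<c[0]<350 and c[1]<160: print(a,c,q.min(0),q.max(0),onz('scene',*c,.157))
w=cv2.imread('pics/w7.png')
for a,c,b in blobs(masks(w)['blue'],60):
    (cx,cy),r=cv2.minEnclosingCircle(np.argwhere(b)[:,::-1].astype(np.float32)); print('ring',a,cx,cy,r,onz('wrist',cx,cy,.045,s))
E
```

```text
49 [332.73469388 131.3877551 ] [127 328] [134 339] [0.58972663 0.22851443 0.157     ]
ring 639 125.90859985351562 155.02149963378906 17.46460723876953 [0.58870648 0.05993913 0.045     ]
ring 767 188.9262237548828 159.68032836914062 18.353893280029297 [0.59111476 0.14834513 0.045     ]
ring 407 259.0 162.0 18.110870361328125 [0.58867239 0.23757385 0.045     ]
```

```bash

python3 -m handwheel '[{"linear":[0,1,15],"spin":0,"grip":1},{"linear":[0,1,30],"spin":0,"grip":1},{"linear":[0,1,42],"spin":0,"grip":1},{"linear":[0,1,50],"spin":0,"grip":1},{"linear":[0,1,55],"spin":0,"grip":1}]' 8
python3 - <<'E'
from h import *
go(.598,.237,.144,93.9)
f=grab_frame('scene');cv2.imwrite('pics/s8.png',cv2.resize(f[90:190,270:370],(400,400)))
E
```

```text
t: 16.38
eef_pos: [0.5985, 0.237, 0.1961]
tcp_rot: [[-0.998, -0.068, 0.0], [-0.068, 0.998, 0.0], [-0.0, 0.0, -1.0]]
force: [0.7, -0.3, -1.0]
grip_width: 0.05
grip_force: 8.0
t 16.4 pos [0.5985 0.237  0.1961] head 93.9 -> lin [ 0.  0. 52.] spin 0.0 j6 -1.38 w 0.05 gf 8.0 F [ 0.7 -0.3 -1. ]
```

View pics/s8.png

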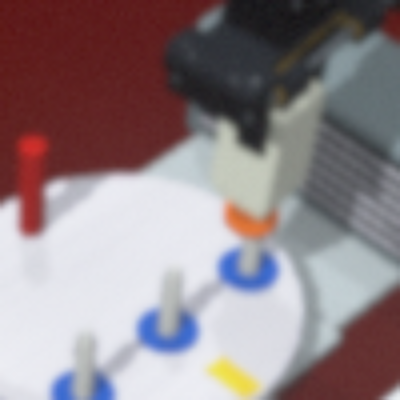

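The neck is over the peg (lip at (250,220), foot at (250,268)) with no contact force, so I'll go down to the foot.

```bash

python3 -m handwheel '[{"linear":[0,0,12],"spin":0,"grip":1},{"linear":[0,0,24],"spin":0,"grip":1},{"linear":[0,0,36],"spin":0,"grip":1},{"linear":[0,0,46],"spin":0,"grip":1},{"linear":[0,0,50],"spin":0,"grip":1}]' 8
python3 -m handwheel '[{"linear":[0,0,2],"spin":0,"grip":1},{"linear":[0,0,3],"spin":0,"grip":1},{"linear":[0,0,3],"spin":0,"grip":1},{"linear":[0,0,3],"spin":0,"grip":0.9},{"linear":[0,0,3],"spin":0,"grip":0}]' 3
python3 -m handwheel '[{"linear":[0,0,0],"spin":0,"grip":0},{"linear":[0,0,0],"spin":0,"grip":0},{"linear":[0,0,0],"spin":0,"grip":0},{"linear":[0,0,0],"spin":0,"grip":0},{"linear":[0,0,0],"spin":0,"grip":0}]'
python3 -m handwheel '[{"linear":[0,0,-10],"spin":0,"grip":0},{"linear":[0,0,-30],"spin":0,"grip":0},{"linear":[0,0,-60],"spin":0,"grip":0},{"linear":[0,0,-90],"spin":0,"grip":0},{"linear":[0,0,-120],"spin":0,"grip":0}]'
python3 - <<'E'
from h import *
go(.598,.237,.144,93.9)
f=grab_frame('scene');t=grab_frame('top');cv2.imwrite('pics/f9.png',f);cv2.imwrite('pics/t9.png',t)
cv2.imwrite('pics/s9.png',cv2.resize(f[80:280,150:410],(780,600)))
for n,g in (('scene',f),('top',t)):
  M=masks(g)
  for k in ('white','orange'):
    for a,c,b in blobs(M[k],40):
      if 90<a<900 and ((n=='top' and 290<c[0]<370 and c[1]>190) or (n=='scene' and 180<c[0]<215)): print(n,k,a,c.round(1),onz(n,*c,.045)[:2].round(3))
E
```

```text
t: 17.05
eef_pos: [0.5979, 0.2369, 0.1454]
tcp_rot: [[-0.998, -0.068, -0.001], [-0.068, 0.998, -0.0], [0.001, -0.0, -1.0]]
force: [0.2, 0.4, -0.6]
grip_width: 0.0499
grip_force: 8.0
t: 17.68
eef_pos: [0.5985, 0.237, 0.1438]
tcp_rot: [[-0.998, -0.068, 0.0], [-0.068, 0.998, 0.0], [-0.0, 0.0, -1.0]]
force: [-1.2, 0.1, -0.4]
grip_width: 0.0541
grip_force: 0.0
t: 18.3
eef_pos: [0.5983, 0.2369, 0.1435]
tcp_rot: [[-0.998, -0.068, -0.0], [-0.068, 0.998, 0.0], [0.0, 0.0, -1.0]]
force: [-0.2, -0.6, 1.1]
grip_width: 0.0866
grip_force: 0.0
t: 18.92
eef_pos: [0.5987, 0.237, 0.2667]
tcp_rot: [[-0.998, -0.068, 0.002], [-0.068, 0.998, 0.001], [-0.002, 0.0, -1.0]]
force: [0.2, -0.2, 0.1]
grip_width: 0.0871
grip_force: 0.0
t 18.9 pos [0.5987 0.237  0.2667] head 93.9 -> lin [  1.  -0. 123.] spin 0.0 j6 -1.38 w 0.0871 gf 0.0 F [ 0.2 -0.2  0.1]
scene white 735 [189.7 246.2] [ 0.537 -0.275]
scene orange 113 [198.1 222.2] [ 0.493 -0.209]
scene orange 210 [181.8 317.2] [ 0.679 -0.415]
top white 728 [341.5 213.1] [ 0.532 -0.267]
top orange 133 [319.7 229.5] [ 0.491 -0.21 ]
top orange 153 [335.8 259.7] [ 0.413 -0.248]
```

View pics/s9.png

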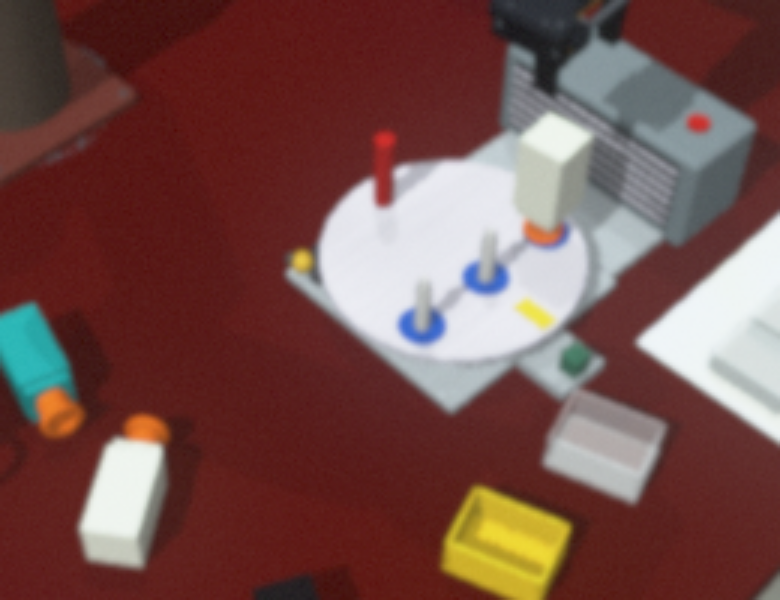

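Bottle A is seated on the far peg (lip at (543,230) in its blue ring). Bottle B hasn't moved: body (.533,-.270), neck (.491,-.211), heading about 126°.

```bash

python3 -m handwheel '[{"linear":[9,-52,0],"spin":0,"grip":0},{"linear":[18,-104,0],"spin":0,"grip":0},{"linear":[27,-156,0],"spin":0,"grip":0},{"linear":[36,-208,0],"spin":0,"grip":0},{"linear":[45,-261,0],"spin":0,"grip":0}]'
python3 -m handwheel '[{"linear":[9,-52,10],"spin":0.18,"grip":0},{"linear":[18,-104,20],"spin":0.36,"grip":0},{"linear":[27,-156,40],"spin":0.54,"grip":0},{"linear":[36,-208,60],"spin":0.72,"grip":0},{"linear":[45,-261,80],"spin":0.9,"grip":0}]'
python3 -m handwheel '[{"linear":[0,0,10],"spin":0.11,"grip":0},{"linear":[0,0,20],"spin":0.11,"grip":0},{"linear":[0,0,27],"spin":0.11,"grip":0},{"linear":[0,0,27],"spin":0.11,"grip":0},{"linear":[0,0,27],"spin":0.11,"grip":0}]'
python3 -m handwheel '[{"linear":[0,0,0],"spin":0,"grip":0},{"linear":[0,0,0],"spin":0,"grip":0},{"linear":[0,0,0],"spin":0,"grip":0},{"linear":[0,0,0],"spin":0,"grip":0},{"linear":[0,0,0],"spin":0,"grip":0}]'
python3 - <<'E'
from h import *
s=read_state();f=grab_frame('wrist');cv2.imwrite('pics/w10.png',f);go(.553,-.298,.01,36,s)
for a,c,b in blobs(masks(f)['white'],2500):
    if abs(c[0]-258)<60:
        q=cv2.boxPoints(cv2.minAreaRect(np.argwhere(b)[:,::-1].astype(np.float32))); q=q[np.argsort(-q[:,1])]
        print(a,q.round(0).tolist()); P=[onz('wrist',*p,.05,s) for p in q]; b0=(P[0]+P[1])/2; d=(P[2]+P[3])/2-b0
        h=np.degrees(np.arctan2(d[1],d[0])); print(b0,np.linalg.norm(P[0]-P[1]),np.linalg.norm(d),h)
        g=b0+.009*d/np.linalg.norm(d); go(g[0],g[1],.011,h-90,s)
E
```

```text
t: 19.65
eef_pos: [0.5708, -0.0281, 0.2638]
tcp_rot: [[-0.998, -0.068, 0.001], [-0.068, 0.998, -0.0], [-0.001, -0.0, -1.0]]
force: [0.5, -0.3, -0.5]
grip_width: 0.0869
grip_force: 0.0
t: 20.27
eef_pos: [0.5438, -0.2916, 0.1833]
tcp_rot: [[-0.669, 0.743, 0.001], [0.743, 0.669, -0.0], [-0.001, 0.0, -1.0]]
force: [0.6, 0.4, -0.9]
grip_width: 0.0869
grip_force: 0.0
t: 20.9
eef_pos: [0.5446, -0.2896, 0.1572]
tcp_rot: [[-0.59, 0.808, 0.001], [0.808, 0.59, -0.001], [-0.001, 0.0, -1.0]]
force: [-0.1, 0.5, 0.4]
grip_width: 0.0872
grip_force: 0.0
t: 21.52
eef_pos: [0.5441, -0.29, 0.1565]
tcp_rot: [[-0.588, 0.809, -0.0], [0.809, 0.588, 0.0], [0.0, -0.0, -1.0]]
force: [-1.1, -0.1, -0.4]
grip_width: 0.0871
grip_force: 0.0
t 21.5 pos [ 0.5441 -0.29    0.1565] head 36.0 -> lin [-12.   3. 147.] spin 0.001 j6 -1.25 w 0.0871 gf 0.0 F [-1.1 -0.1 -0.4]
5701 [[233.0, 213.0], [289.0, 213.0], [289.0, 108.0], [233.0, 108.0]]
[ 0.56100875 -0.30547681  0.05      ] 0.05372378284442324 0.09870586070753258 126.23672541821064
t 21.5 pos [ 0.5441 -0.29    0.1565] head 36.0 -> lin [-13.   5. 146.] spin -0.004 j6 -1.25 w 0.0871 gf 0.0 F [-1.1 -0.1 -0.4]
```

View pics/w10.png

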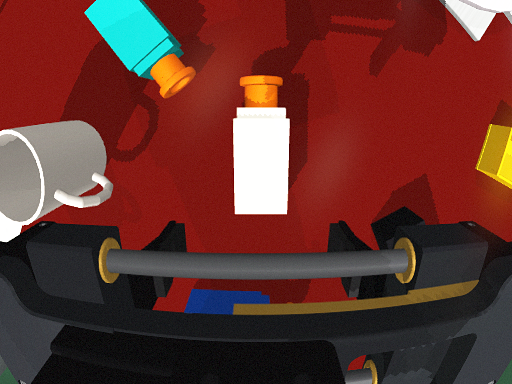

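Bottle B is centred at (261,165), aligned with the tool, its bottom edge at row 213. The jug is on the left, so I'll check clearance.

```bash
python3 - <<'E'
from h import *
print(onz('top',405,286,.12),onz('top',392,258,.1),onz('top',397,264,.1)) 
E
python3 -m handwheel '[{"linear":[-13,4,20],"spin":0,"grip":0},{"linear":[-13,4,40],"spin":0,"grip":0},{"linear":[-13,4,60],"spin":0,"grip":0},{"linear":[-13,4,60],"spin":0,"grip":0},{"linear":[-13,4,60],"spin":0,"grip":0}]' 3
```

```text
[ 0.3539595  -0.39576121  0.12      ] [ 0.41861927 -0.37475575  0.1       ] [ 0.40407315 -0.38611504  0.1       ]
t: 22.2
eef_pos: [0.555, -0.2981, 0.0968]
tcp_rot: [[-0.588, 0.809, 0.0], [0.809, 0.588, -0.0], [-0.0, 0.0, -1.0]]
force: [-0.1, -1.3, 0.4]
grip_width: 0.0868
grip_force: 0.0
```

```bash

python3 -m handwheel '[{"linear":[0,0,25],"spin":0,"grip":0},{"linear":[0,0,50],"spin":0,"grip":0},{"linear":[0,0,70],"spin":0,"grip":0},{"linear":[0,0,82],"spin":0,"grip":0},{"linear":[0,0,86],"spin":0,"grip":0}]' 3
python3 -m handwheel '[{"linear":[0,0,0],"spin":0,"grip":0.3},{"linear":[0,0,0],"spin":0,"grip":0.7},{"linear":[0,0,0],"spin":0,"grip":1},{"linear":[0,0,0],"spin":0,"grip":1},{"linear":[0,0,0],"spin":0,"grip":1}]' 3
python3 -m handwheel '[{"linear":[0,0,0],"spin":0,"grip":1},{"linear":[0,0,0],"spin":0,"grip":1},{"linear":[0,0,0],"spin":0,"grip":1},{"linear":[0,0,0],"spin":0,"grip":1},{"linear":[0,0,-10],"spin":0,"grip":1}]' 3
python3 -m handwheel '[{"linear":[0,0,-25],"spin":0,"grip":1},{"linear":[0,0,-50],"spin":0,"grip":1},{"linear":[0,0,-80],"spin":0,"grip":1},{"linear":[0,0,-110],"spin":0,"grip":1},{"linear":[0,0,-140],"spin":0,"grip":1}]' 3
python3 -m handwheel '[{"linear":[0,0,-35],"spin":0,"grip":1},{"linear":[0,0,0],"spin":0,"grip":1},{"linear":[0,0,-35],"spin":0,"grip":1},{"linear":[0,0,0],"spin":0,"grip":1},{"linear":[0,0,-35],"spin":0,"grip":1}]' 3
python3 -m handwheel '[{"linear":[0,0,0],"spin":0,"grip":1},{"linear":[0,0,-35],"spin":0,"grip":1},{"linear":[0,0,0],"spin":0,"grip":1},{"linear":[0,0,0],"spin":0,"grip":1},{"linear":[0,0,0],"spin":0,"grip":1}]' 3
python3 - <<'E'
from h import *
go(.6,0,.2)
w=grab_frame('wrist');f=grab_frame('scene')
cv2.imwrite('pics/s11.png',np.hstack([cv2.resize(f[190:270,150:230],(400,400)),cv2.resize(w[50:306,128:384],(400,400))]))
E
```

```text
t: 22.82
eef_pos: [0.5549, -0.2981, 0.0101]
tcp_rot: [[-0.588, 0.809, -0.0], [0.809, 0.588, 0.0], [0.001, -0.0, -1.0]]
force: [-0.3, 0.2, -0.1]
grip_width: 0.0871
grip_force: 0.0
t: 23.45
eef_pos: [0.5551, -0.2983, 0.0108]
tcp_rot: [[-0.588, 0.809, 0.0], [0.809, 0.588, -0.0], [-0.0, 0.0, -1.0]]
force: [-0.2, 0.1, 0.8]
grip_width: 0.0503
grip_force: 3.0
t: 24.08
eef_pos: [0.5541, -0.2975, 0.0195]
tcp_rot: [[-0.588, 0.809, -0.002], [0.809, 0.588, 0.001], [0.002, -0.001, -1.0]]
force: [-0.3, -0.2, -1.0]
grip_width: 0.0501
grip_force: 3.0
t: 24.7
eef_pos: [0.5548, -0.298, 0.1616]
tcp_rot: [[-0.588, 0.809, -0.0], [0.809, 0.588, 0.0], [0.0, -0.0, -1.0]]
force: [-0.5, -0.4, -0.2]
grip_width: 0.0499
grip_force: 3.0
t: 25.32
eef_pos: [0.5513, -0.2956, 0.1893]
tcp_rot: [[-0.588, 0.809, -0.01], [0.809, 0.588, 0.007], [0.012, -0.004, -1.0]]
force: [0.6, 0.6, -0.7]
grip_width: 0.05
grip_force: 3.0
t: 25.95
eef_pos: [0.5547, -0.2979, 0.1952]
tcp_rot: [[-0.588, 0.809, -0.001], [0.809, 0.588, 0.001], [0.001, -0.0, -1.0]]
force: [0.7, 0.2, -0.3]
grip_width: 0.0498
grip_force: 3.0
t 25.9 pos [ 0.5547 -0.2979  0.1952] head 36.0 -> lin [214. 212.  -5.] spin 0 j6 -1.25 w 0.0498 gf 3.0 F [ 0.7  0.2 -0.3]
```

View pics/s11.png

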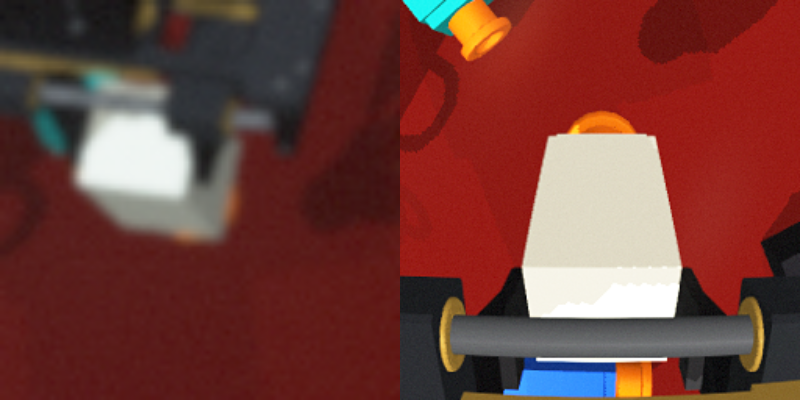

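Bottle B is hanging but still leans mouth-forward by roughly 20°, with its neck visible at wrist rows 121–136 against 157–162 for bottle A. I've now viewed all 14 pictures, so from here I rely on numbers. I'll shake again and measure.

```bash

python3 -m handwheel '[{"linear":[0,0,-45],"spin":0,"grip":1},{"linear":[0,0,0],"spin":0,"grip":1},{"linear":[0,0,-45],"spin":0,"grip":1},{"linear":[0,0,0],"spin":0,"grip":1},{"linear":[0,0,-45],"spin":0,"grip":1}]' 3
python3 -m handwheel '[{"linear":[0,0,45],"spin":0,"grip":1},{"linear":[0,0,0],"spin":0,"grip":1},{"linear":[0,0,45],"spin":0,"grip":1},{"linear":[0,0,45],"spin":0,"grip":1},{"linear":[0,0,45],"spin":0,"grip":1}]' 3 | grep -A1 t:
cat >> h.py <<'E'
def tilt(tag):
    "rows of the neck blob and of the body's edges along the middle column of the wrist view"
    s=read_state();w=grab_frame('wrist');cv2.imwrite(f'pics/{tag}.png',w)
    for a,c,b in blobs(masks(w)['orange'],20):
        q=np.argwhere(b)
        if 235<c[0]<280 and c[1]<230: print('neck',a,c.round(0),'rows',q[:,0].min(),q[:,0].max(),'cols',q[:,1].min(),q[:,1].max())
    g=cv2.cvtColor(w,cv2.COLOR_BGR2HSV).astype(int)
    body=(g[...,1]<90)&(g[...,2]>60)
    r=[y for y in range(60,330) if body[y,240:270].mean()>.8]; print('body rows',r[0],r[-1])
    v=cv2.GaussianBlur(w,(5,5),0)[:,235:275,0].astype(int).mean(1)
    d=np.abs(np.diff(v)); print('edges',[(int(y),round(float(d[y]),1)) for y in np.argsort(-d) if 80<y<310][:10])
    for y in (r[0]+4,): x=np.where(body[y,180:340])[0]; print('cols at',y,x.min()+180,x.max()+180)
    return s
E
python3 -c "
from h import *
s=tilt('w12');go(.6,0,.2,st=s)"
```

```text
t: 26.68
eef_pos: [0.5499, -0.2945, 0.2312]
tcp_rot: [[-0.588, 0.809, -0.015], [0.809, 0.588, 0.011], [0.017, -0.006, -1.0]]
force: [0.2, 0.4, -0.4]
grip_width: 0.0499
grip_force: 3.0
t: 27.3
eef_pos: [0.5551, -0.2982, 0.1963]
tcp_rot: [[-0.588, 0.809, -0.0], [0.809, 0.588, 0.0], [0.0, -0.0, -1.0]]
force: [0.4, -1.2, -0.7]
neck 164 [257. 157.] rows 153 159 cols 241 273
body rows 160 304
edges [(252, 65.0), (278, 62.2), (253, 61.7), (303, 54.3), (284, 52.9), (279, 47.3), (159, 46.1), (304, 45.0), (158, 43.5), (283, 41.1)]
cols at 164 224 289
t 27.3 pos [ 0.5551 -0.2982  0.1963] head 36.0 -> lin [215. 212.  -4.] spin 0 j6 -1.25 w 0.05 gf 3.0 F [ 0.4 -1.2 -0.7]
```

The tilt now matches bottle A before its table alignment, so I'll square it on the table the same way.

```bash

python3 -m handwheel '[{"linear":[0,0,20],"spin":0,"grip":1},{"linear":[0,0,40],"spin":0,"grip":1},{"linear":[0,0,60],"spin":0,"grip":1},{"linear":[0,0,70],"spin":0,"grip":1},{"linear":[0,0,75],"spin":0,"grip":1}]' 3
python3 -m handwheel '[{"linear":[0,0,4],"spin":0,"grip":1},{"linear":[0,0,8],"spin":0,"grip":1},{"linear":[0,0,12],"spin":0,"grip":1},{"linear":[0,0,16],"spin":0,"grip":1},{"linear":[0,0,16],"spin":0,"grip":1}]' 3
python3 -m handwheel '[{"linear":[0,0,2],"spin":0,"grip":1},{"linear":[0,0,4],"spin":0,"grip":1},{"linear":[0,0,6],"spin":0,"grip":1},{"linear":[0,0,6],"spin":0,"grip":1},{"linear":[0,0,6],"spin":0,"grip":1}]' 3
python3 -c "
from h import *
s=tilt('w13');go(.6,0,.2,st=s);R=np.array(s['tcp_rot']);p=np.array(s['eef_pos'])
for v in (160,163,165,167,169): print(v,(R.T@(onz('wrist',257,v,.04,s)-p)*1000).round(1)[0],end=' ')
for v in (205,209,213,292,296,300,304): print(v,(R.T@(onz('wrist',257,v,.13,s)-p)*1000).round(1)[0],end=' ')
"
```

```text
t: 27.98
eef_pos: [0.5546, -0.2979, 0.1192]
tcp_rot: [[-0.588, 0.809, -0.001], [0.809, 0.588, 0.001], [0.002, -0.001, -1.0]]
force: [-0.2, -0.1, -1.6]
grip_width: 0.0499
grip_force: 3.0
t: 28.6
eef_pos: [0.5551, -0.2982, 0.1046]
tcp_rot: [[-0.588, 0.809, 0.0], [0.809, 0.588, -0.0], [-0.0, 0.0, -1.0]]
force: [-0.4, -0.4, 2.8]
grip_width: 0.0502
grip_force: 3.0
t: 29.22
eef_pos: [0.5549, -0.298, 0.0982]
tcp_rot: [[-0.588, 0.809, -0.0], [0.809, 0.588, 0.0], [0.0, -0.0, -1.0]]
force: [0.2, -0.1, 2.1]
grip_width: 0.0499
grip_force: 3.0
neck 79 [257. 159.] rows 156 162 cols 240 273
body rows 163 298
edges [(298, 87.4), (299, 62.8), (162, 62.0), (252, 61.7), (278, 58.6), (297, 56.2), (253, 56.0), (279, 41.7), (163, 40.6), (161, 39.4)]
cols at 167 222 292
t 29.2 pos [ 0.5549 -0.298   0.0982] head 36.0 -> lin [ 214.  212. -102.] spin 0 j6 -1.25 w 0.0499 gf 3.0 F [ 0.2 -0.1  2.1]
160 36.9 163 34.6 165 33.1 167 31.5 169 30.0 205 31.1 209 29.2 213 27.2 292 -16.9 296 -19.5 300 -22.1 304 -24.9
```

```bash

python3 -m handwheel '[{"linear":[0,0,0],"spin":0,"grip":1},{"linear":[0,0,-20],"spin":0,"grip":1},{"linear":[0,0,-60],"spin":0,"grip":1},{"linear":[0,0,-110],"spin":0,"grip":1},{"linear":[0,0,-152],"spin":0,"grip":1}]' 15 | grep -A1 t:
python3 -m handwheel '[{"linear":[18,16,0],"spin":0,"grip":1},{"linear":[48,43,0],"spin":0,"grip":1},{"linear":[78,71,0],"spin":0,"grip":1},{"linear":[108,98,0],"spin":0,"grip":1},{"linear":[138,125,0],"spin":0,"grip":1}]' 15| grep -A1 t:
python3 -m handwheel '[{"linear":[30,27,0],"spin":0,"grip":1},{"linear":[60,54,0],"spin":0,"grip":1},{"linear":[90,82,0],"spin":0,"grip":1},{"linear":[115,105,0],"spin":0,"grip":1},{"linear":[122,111,0],"spin":0,"grip":1}]' 15| grep -A1 t:
python3 -m handwheel '[{"linear":[0,0,0],"spin":0,"grip":1},{"linear":[0,0,0],"spin":0,"grip":1},{"linear":[0,0,0],"spin":0,"grip":1},{"linear":[0,0,0],"spin":0,"grip":1},{"linear":[0,0,0],"spin":0,"grip":1}]' 15
python3 - <<'E'
from h import *
s=tilt('w14');go(.5926,.0513,.196,36,s)
f=grab_frame('scene')
for a,c,b in blobs(masks(f)['orange'],20):
    if 270<c[0]<350 and c[1]<230: print('scene neck',a,c.round(1),onz('scene',*c,.157).round(4))
w=cv2.imread('pics/w14.png')
for a,c,b in blobs(masks(w)['blue'],60):
    (cx,cy),r=cv2.minEnclosingCircle(np.argwhere(b)[:,::-1].astype(np.float32)); print('ring',a,cx,cy,r,onz('wrist',cx,cy,.045,s).round(4))
E
```

```text
t: 29.9
eef_pos: [0.5549, -0.2984, 0.2537]
tcp_rot: [[-0.588, 0.809, 0.001], [0.809, 0.588, -0.001], [-0.001, 0.0, -1.0]]
force: [0.3, -0.7, -0.3]
t: 30.52
eef_pos: [0.574, -0.1109, 0.2498]
tcp_rot: [[-0.589, 0.808, -0.002], [0.808, 0.589, 0.001], [0.002, -0.001, -1.0]]
force: [0.4, 0.8, -0.6]
t: 31.15
eef_pos: [0.5918, 0.0534, 0.2498]
tcp_rot: [[-0.591, 0.807, -0.002], [0.807, 0.591, 0.0], [0.001, -0.001, -1.0]]
force: [-0.0, -0.2, -0.6]
t: 31.78
eef_pos: [0.5929, 0.0505, 0.2506]
tcp_rot: [[-0.588, 0.809, 0.0], [0.809, 0.588, -0.0], [-0.0, -0.0, -1.0]]
force: [-0.1, 0.3, -0.5]
grip_width: 0.05
grip_force: 15.0
neck 136 [257. 160.] rows 156 162 cols 242 272
body rows 60 298
edges [(298, 76.6), (297, 64.4), (278, 61.6), (279, 56.6), (252, 53.0), (299, 44.9), (253, 44.4), (277, 29.9), (156, 28.5), (214, 27.6)]
cols at 64 180 331
t 31.8 pos [0.5929 0.0505 0.2506] head 36.0 -> lin [ 1.  0. 55.] spin 0.0 j6 -0.68 w 0.05 gf 15.0 F [-0.1  0.3 -0.5]
scene neck 28 [330.  157.9] [0.6518 0.1431 0.157 ]
scene neck 38 [291.1 162.8] [0.5891 0.0545 0.157 ]
ring 891 301.81817626953125 106.7272720336914 19.11264419555664 [0.5913 0.1474 0.045 ]
ring 368 257.5 160.5 18.560810089111328 [0.5872 0.0607 0.045 ]
```

```bash

python3 -m handwheel '[{"linear":[0,0,15],"spin":0,"grip":1},{"linear":[0,0,30],"spin":0,"grip":1},{"linear":[0,0,42],"spin":0,"grip":1},{"linear":[0,0,50],"spin":0,"grip":1},{"linear":[0,0,55],"spin":0,"grip":1}]' 8
python3 - <<'E'
from h import *
s=tilt('w15');f=grab_frame('scene');cv2.imwrite('pics/f15.png',f)
M=masks(f)
for k in ('orange','blue'):
  for a,c,b in blobs(M[k],15):
    q=np.argwhere(b)
    if 260<c[0]<350 and 120<c[1]<230: print(k,a,c.round(1),q.min(0),q.max(0))
E
```

```text
t: 32.5
eef_pos: [0.5929, 0.0508, 0.195]
tcp_rot: [[-0.588, 0.809, -0.0], [0.809, 0.588, -0.0], [-0.0, -0.0, -1.0]]
force: [0.2, -0.3, -1.0]
grip_width: 0.0501
grip_force: 8.0
neck 122 [257. 162.] rows 159 164 cols 243 271
body rows 60 298
edges [(298, 76.4), (297, 64.5), (278, 61.6), (279, 56.8), (252, 56.0), (253, 47.9), (299, 44.6), (277, 30.2), (159, 28.0), (158, 27.9)]
cols at 64 180 339
orange 31 [329.8 158. ] [155 326] [160 335]
orange 38 [290.5 177.1] [175 285] [179 296]
blue 76 [311.4 172.8] [168 305] [176 318]
blue 93 [290.  188.9] [184 283] [193 297]
```

No contact, and the lip (col 290.5) is directly above the ring (col 290). Going down to seat it.

```bash

python3 -m handwheel '[{"linear":[0,0,12],"spin":0,"grip":1},{"linear":[0,0,24],"spin":0,"grip":1},{"linear":[0,0,36],"spin":0,"grip":1},{"linear":[0,0,46],"spin":0,"grip":1},{"linear":[0,0,50],"spin":0,"grip":1}]' 8
python3 -m handwheel '[{"linear":[0,0,2],"spin":0,"grip":1},{"linear":[0,0,2],"spin":0,"grip":1},{"linear":[0,0,2],"spin":0,"grip":1},{"linear":[0,0,2],"spin":0,"grip":0.9},{"linear":[0,0,2],"spin":0,"grip":0}]' 3
python3 -m handwheel '[{"linear":[0,0,0],"spin":0,"grip":0},{"linear":[0,0,0],"spin":0,"grip":0},{"linear":[0,0,0],"spin":0,"grip":0},{"linear":[0,0,0],"spin":0,"grip":0},{"linear":[0,0,0],"spin":0,"grip":0}]'
python3 -m handwheel '[{"linear":[0,0,-10],"spin":0,"grip":0},{"linear":[0,0,-30],"spin":0,"grip":0},{"linear":[0,0,-60],"spin":0,"grip":0},{"linear":[0,0,-90],"spin":0,"grip":0},{"linear":[0,0,-120],"spin":0,"grip":0}]'
python3 - <<'E'
from h import *
go(.444,.149,.267,None)
f=grab_frame('scene');t=grab_frame('top');cv2.imwrite('pics/f16.png',f);cv2.imwrite('pics/t16.png',t)
for n,g in (('scene',f),('top',t)):
  M=masks(g)
  for k in ('orange','blue','yellow','white','red'):
    for a,c,b in blobs(M[k],12):
      q=np.argwhere(b)
      if n=='scene' and 255<c[0]<350 and 100<c[1]<230 and a<3000: print(n,k,a,c.round(1),q.min(0),q.max(0))
      if n=='top' and k in('yellow','red') and c[0]<240: print(n,k,a,c.round(1))
E
```

```text
t: 33.22
eef_pos: [0.5924, 0.0509, 0.1444]
tcp_rot: [[-0.588, 0.809, -0.001], [0.809, 0.588, 0.0], [0.001, -0.001, -1.0]]
force: [-0.4, 0.7, -0.3]
grip_width: 0.05
grip_force: 8.0
t: 33.85
eef_pos: [0.5931, 0.0509, 0.1439]
tcp_rot: [[-0.588, 0.809, 0.001], [0.809, 0.588, -0.0], [-0.0, 0.0, -1.0]]
force: [0.9, -1.0, -0.1]
grip_width: 0.0542
grip_force: 0.0
t: 34.48
eef_pos: [0.5929, 0.0509, 0.1435]
tcp_rot: [[-0.588, 0.809, 0.0], [0.809, 0.588, 0.0], [-0.0, 0.0, -1.0]]
force: [-0.2, 0.1, 0.2]
grip_width: 0.0862
grip_force: 0.0
t: 35.1
eef_pos: [0.5932, 0.0509, 0.2666]
tcp_rot: [[-0.588, 0.809, 0.002], [0.809, 0.588, -0.0], [-0.001, 0.002, -1.0]]
force: [-0.9, 0.2, -0.5]
grip_width: 0.087
grip_force: 0.0
t 35.1 pos [0.5932 0.0509 0.2666] head 36.0 -> lin [167. -63.  -1.] spin 0 j6 -0.68 w 0.087 gf 0.0 F [-0.9  0.2 -0.5]
scene orange 34 [329.7 158.1] [155 325] [160 335]
scene orange 39 [289.9 188.8] [187 285] [191 295]
scene blue 80 [311.3 173.1] [168 305] [177 318]
scene yellow 39 [327.6 184.3] [181 323] [188 332]
scene white 100 [333.1 202. ] [193 326] [209 339]
scene red 92 [278.4 132. ] [123 275] [146 282]
top red 29 [ 74.7 169.2]
```

Both lips sit on their rings: scene (329.7,158) and (289.9,189). I'm moving above the handle with the fingers at heading 110°.

```bash

python3 -m handwheel '[{"linear":[33,-13,0],"spin":-0.17,"grip":0},{"linear":[67,-25,0],"spin":-0.34,"grip":0},{"linear":[100,-38,0],"spin":-0.51,"grip":0},{"linear":[134,-50,0],"spin":-0.68,"grip":0},{"linear":[167,-63,0],"spin":-0.85,"grip":0}]' | grep -A1 t:
python3 -m handwheel '[{"linear":[0,0,0],"spin":-0.17,"grip":0},{"linear":[0,0,0],"spin":-0.34,"grip":0},{"linear":[0,0,0],"spin":-0.44,"grip":0},{"linear":[0,0,0],"spin":-0.44,"grip":0},{"linear":[0,0,0],"spin":-0.44,"grip":0}]' | grep -A1 t:
python3 - <<'E'
from h import *
s=read_state();go(.444,.149,.097,110,s)
w=grab_frame('wrist');cv2.imwrite('pics/w17.png',w)
for a,c,b in blobs(masks(w)['red'],60):
    q=np.argwhere(b);print('red',a,c.round(0),q.min(0),q.max(0))
    if 200<c[0]<320:
        for v in (q[:,0].max()-8,q[:,0].max()-14): print(v,onz('wrist',c[0],v,.135,s).round(4))
print(onz('scene',278.4,124.5,.135))
E
```

```text
t: 35.83
eef_pos: [0.4425, 0.1495, 0.2637]
tcp_rot: [[-0.996, 0.086, 0.0], [0.086, 0.996, 0.0], [-0.0, 0.0, -1.0]]
force: [0.1, 0.3, 1.3]
t: 36.45
eef_pos: [0.4436, 0.1489, 0.2636]
tcp_rot: [[-0.941, -0.339, 0.0], [-0.339, 0.941, 0.0], [-0.0, -0.0, -1.0]]
force: [0.4, 0.6, 0.7]
t 36.5 pos [0.4436 0.1489 0.2636] head 109.8 -> lin [ -0.   0. 167.] spin -0.003 j6 -1.76 w 0.087 gf 0.0 F [0.4 0.6 0.7]
red 423 [258. 183.] [164 250] [197 269]
189 [0.4475 0.151  0.135 ]
183 [0.4417 0.1489 0.135 ]
[0.44289807 0.15659605 0.135     ]
```

```bash

python3 -m handwheel '[{"linear":[0,0,40],"spin":0,"grip":0},{"linear":[0,0,80],"spin":0,"grip":0},{"linear":[0,0,120],"spin":0,"grip":0},{"linear":[0,0,150],"spin":0,"grip":0},{"linear":[0,0,167],"spin":0,"grip":0}]' 15 | grep -A1 t:
python3 -m handwheel '[{"linear":[0,0,0],"spin":0,"grip":1},{"linear":[0,0,0],"spin":0,"grip":1},{"linear":[0,0,0],"spin":0,"grip":1},{"linear":[0,0,0],"spin":0,"grip":1},{"linear":[0,0,0],"spin":0,"grip":1}]' 15 | grep -A1 t:
python3 -m handwheel '[{"linear":[0,0,0],"spin":0,"grip":1},{"linear":[0,0,0],"spin":0,"grip":1},{"linear":[0,0,0],"spin":0,"grip":1},{"linear":[0,0,0],"spin":0,"grip":1},{"linear":[0,0,0],"spin":0,"grip":1}]' 15
python3 - <<'E'
import numpy as np
a=lambda h:100*np.array([np.cos(np.radians(h)),np.sin(np.radians(h))])
for k in range(3):
    t=np.radians(109.8+10*k); Y=np.array([np.cos(t),np.sin(t)]);X=np.array([-np.sin(t),np.cos(t)])
    X=-(-X) # tool x = y heading + 90
    print([[round(float(d@X)),round(float(d@Y))] for d in [a(177.6+30*k+6*i)-a(177.6+30*k) for i in range(1,6)]])
E
```

```text
t: 37.12
eef_pos: [0.4427, 0.1487, 0.0948]
tcp_rot: [[-0.94, -0.34, -0.002], [-0.34, 0.94, -0.0], [0.002, 0.0, -1.0]]
force: [0.7, 0.0, 0.5]
t: 37.75
eef_pos: [0.444, 0.1489, 0.097]
tcp_rot: [[-0.94, -0.341, 0.001], [-0.341, 0.94, 0.0], [-0.001, -0.0, -1.0]]
force: [-0.2, -0.4, -0.3]
t: 38.38
eef_pos: [0.4428, 0.1494, 0.0964]
tcp_rot: [[-0.94, -0.341, -0.002], [-0.341, 0.94, 0.001], [0.002, 0.001, -1.0]]
force: [-4.3, 2.2, 3.4]
grip_width: 0.0215
grip_force: 15.0
[[3, -10], [6, -20], [7, -30], [7, -41], [6, -51]]
[[0, -10], [-1, -21], [-4, -31], [-7, -41], [-11, -50]]
[[-4, -10], [-8, -19], [-14, -28], [-21, -36], [-28, -44]]
```

```bash

python3 -m handwheel '[{"linear":[3,-10,0],"spin":-0.035,"grip":1},{"linear":[6,-20,0],"spin":-0.07,"grip":1},{"linear":[7,-30,0],"spin":-0.105,"grip":1},{"linear":[7,-41,0],"spin":-0.14,"grip":1},{"linear":[6,-51,0],"spin":-0.175,"grip":1}]' 15
python3 -m handwheel '[{"linear":[0,-10,0],"spin":-0.035,"grip":1},{"linear":[-1,-21,0],"spin":-0.07,"grip":1},{"linear":[-4,-31,0],"spin":-0.105,"grip":1},{"linear":[-7,-41,0],"spin":-0.14,"grip":1},{"linear":[-11,-50,0],"spin":-0.175,"grip":1}]' 15
python3 -m handwheel '[{"linear":[-4,-10,0],"spin":-0.035,"grip":1},{"linear":[-8,-19,0],"spin":-0.07,"grip":1},{"linear":[-14,-28,0],"spin":-0.105,"grip":1},{"linear":[-21,-36,0],"spin":-0.14,"grip":1},{"linear":[-28,-44,0],"spin":-0.175,"grip":1}]' 15
python3 -m handwheel '[{"linear":[0,0,0],"spin":0,"grip":1},{"linear":[0,0,0],"spin":0,"grip":1},{"linear":[0,0,0],"spin":0,"grip":1},{"linear":[0,0,0],"spin":0,"grip":0},{"linear":[0,0,0],"spin":0,"grip":0}]' 15
python3 -m handwheel '[{"linear":[0,0,0],"spin":0,"grip":0},{"linear":[0,0,0],"spin":0,"grip":0},{"linear":[0,0,0],"spin":0,"grip":0},{"linear":[0,0,0],"spin":0,"grip":0},{"linear":[0,0,0],"spin":0,"grip":0}]'
python3 -m handwheel '[{"linear":[0,0,-20],"spin":0,"grip":0},{"linear":[0,0,-50],"spin":0,"grip":0},{"linear":[0,0,-90],"spin":0,"grip":0},{"linear":[0,0,-130],"spin":0,"grip":0},{"linear":[0,0,-170],"spin":0,"grip":0}]'
python3 - <<'E'
from h import *
s=read_state();go(.54,.045,.267,None,s)
w=grab_frame('wrist');f=grab_frame('scene');t=grab_frame('top');cv2.imwrite('pics/f18.png',f);cv2.imwrite('pics/t18.png',t);cv2.imwrite('pics/w18.png',w)
for n,g in (('scene',f),('top',t),('wrist',w)):
  M=masks(g)
  for k in ('orange','blue','yellow','white','red'):
    for a,c,b in blobs(M[k],12):
      q=np.argwhere(b)
      if (n=='scene' and 255<c[0]<370 and 90<c[1]<230 or n=='top' and c[0]<240 and k!='orange') and a<3000 : print(n,k,a,c.round(1),q.min(0),q.max(0),onz(n,*c,.045)[:2].round(3))
      if n=='wrist' and k=='red' and a>60: print('wrist red',a,c.round(0),onz('wrist',c[0],q[:,0].max()-12,.135,s).round(4))
E
```

```text
t: 39.0
eef_pos: [0.4548, 0.0988, 0.0964]
tcp_rot: [[-0.865, -0.501, -0.002], [-0.501, 0.865, 0.0], [0.001, 0.001, -1.0]]
force: [-2.1, 2.3, 1.5]
grip_width: 0.0214
grip_force: 15.0
t: 39.62
eef_pos: [0.4897, 0.0608, 0.0965]
tcp_rot: [[-0.765, -0.644, -0.001], [-0.644, 0.765, -0.0], [0.001, 0.001, -1.0]]
force: [-3.8, 1.1, 2.8]
grip_width: 0.0217
grip_force: 15.0
t: 40.25
eef_pos: [0.5394, 0.0453, 0.0965]
tcp_rot: [[-0.641, -0.768, -0.002], [-0.768, 0.641, -0.0], [0.001, 0.001, -1.0]]
force: [-7.2, 2.4, 4.4]
grip_width: 0.0215
grip_force: 15.0
t: 40.88
eef_pos: [0.5397, 0.0455, 0.0965]
tcp_rot: [[-0.643, -0.766, 0.0], [-0.766, 0.643, 0.0], [-0.0, -0.0, -1.0]]
force: [-0.3, 0.3, -0.9]
grip_width: 0.0341
grip_force: 0.0
t: 41.5
eef_pos: [0.5397, 0.0454, 0.0965]
tcp_rot: [[-0.642, -0.766, -0.0], [-0.766, 0.642, -0.0], [0.0, -0.0, -1.0]]
force: [-0.0, 0.0, 0.7]
grip_width: 0.0827
grip_force: 0.0
t: 42.12
eef_pos: [0.5395, 0.0454, 0.2678]
tcp_rot: [[-0.642, -0.766, 0.0], [-0.766, 0.642, 0.0], [-0.0, -0.0, -1.0]]
force: [0.4, 0.3, -0.8]
grip_width: 0.0869
grip_force: 0.0
t 42.1 pos [0.5395
[... 191 characters left out ...]
[172 327] [176 337] [0.637 0.185]
scene blue 75 [310.5 157.5] [153 304] [161 317] [0.549 0.191]
scene yellow 19 [323.4 147.1] [144 321] [149 325] [0.547 0.253]
scene white 22 [299.6 110.5] [108 298] [113 302] [0.379 0.327]
scene white 88 [332.8 201.2] [193 326] [209 339] [0.706 0.109]
scene red 50 [276.8 169.2] [160 276] [180 279] [0.509 0.084]
top blue 694 [ 26.1 364.8] [343  14] [383  35] [0.161 0.542]
top white 52 [212.5 130.8] [123 202] [135 220] [0.757 0.068]
top white 200 [229.  217.2] [199 225] [237 233] [0.526 0.025]
top white 987 [165.5 245.9] [218 144] [261 200] [0.454 0.191]
top red 25 [ 74.4 169.1] [167  72] [171  77] [0.66  0.435]
wrist red 473 [256. 182.] [0.5413 0.0451 0.135 ]
```

```bash

python3 -m handwheel '[{"linear":[30,-35,-10],"spin":0,"grip":0},{"linear":[60,-70,-20],"spin":0,"grip":0},{"linear":[90,-105,-30],"spin":0,"grip":0},{"linear":[110,-140,-40],"spin":0,"grip":0},{"linear":[130,-165,-40],"spin":0,"grip":0}]'
python3 - <<'E'
from h import *
t=grab_frame('top');f=grab_frame('scene');cv2.imwrite('pics/t19.png',t)
M=masks(t)
for k in ('blue','yellow','red'):
  for a,c,b in blobs(M[k],12):
    if c[0]<240 and c[1]<300: print(k,a,c.round(1),onz('top',*c,.045)[:2].round(4),onz('top',*c,.135)[:2].round(4))
# bottle base outlines against the plate: brightest flat regions at z=.175 where the bases must be
g=cv2.cvtColor(f,cv2.COLOR_BGR2HSV).astype(int)
for a,c,b in blobs(masks(f)['orange'],15):
    if 255<c[0]<370 and 90<c[1]<230: print('neck',a,c.round(1),onz('scene',*c,.05)[:2].round(4))
E
```

```text
t: 42.9
eef_pos: [0.5953, -0.1221, 0.3039]
tcp_rot: [[-0.695, -0.719, -0.011], [-0.718, 0.695, -0.039], [0.036, -0.019, -0.999]]
force: [0.2, 0.9, 0.4]
grip_width: 0.0872
grip_force: 0.0
blue 118 [166.6 209.9] [0.5477 0.1887] [0.5415 0.1675]
red 27 [ 74.6 169.3] [0.6594 0.4346] [0.6437 0.3924]
neck 33 [289.1 143.2] [0.4632 0.1859]
neck 30 [331.6 173.9] [0.6394 0.1816]
```

```bash

python3 -m handwheel '[{"linear":[0,0,0],"spin":0,"grip":0},{"linear":[0,0,0],"spin":0,"grip":0},{"linear":[0,0,0],"spin":0,"grip":0},{"linear":[0,0,0],"spin":0,"grip":0},{"linear":[0,0,0],"spin":0,"grip":0}]'
python3 -c "
from cell import *
print(finish_job())"
```

```text
t: 43.62
eef_pos: [0.5948, -0.1208, 0.3049]
tcp_rot: [[-0.694, -0.72, -0.01], [-0.719, 0.694, -0.039], [0.035, -0.02, -0.999]]
force: [-0.2, 0.6, 0.7]
grip_width: 0.087
grip_force: 0.0
the job is handed in; nothing more can be done
None
```

The job is handed in at about 44 s, with no verdict returned: my last camera measurements put both bottles (only two were present) neck-down on the outer pegs and the table in the drying detent with the arrow at the blower, and the arm never came near the jug or boxes.

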